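# Hold a scoop of grinding balls over the tared dish

## Robot

A 6-joint arm with a two-finger parallel gripper is mounted at the origin on the work surface. World frame = base frame: x ahead of the robot, y to its left, z up, the work surface at z = 0. Lengths are in m, angles in rad, forces in N, time in s.
With the tool pointing down it reaches from about 0.35 to 0.775 m from the base axis. Payload 7.3 kg.
Tool frame: the origin (TCP) lies at the very end of the fingers, on their centre line; the grasp point (between the pads) lies 19 mm behind it; x points along the fingers, y is the direction in which the jaws open and shut, and the axes are right-handed (so a half turn about x gives the same grasp; the last joint's range is limited). The gripper opens to 92 mm and grips with 3 to 60 N. Pads are 19 mm wide; open, the fingers measure 130 mm over their backs; the gripper's body (75 mm by 190 mm) begins 47 mm behind the grasp point.
Start: joints at [0.961, 0.342, 1.524, -0, 1.275, -0.146], TCP at [0.235, 0.47, 0.227] pointing down, gripper open.
Joint ranges: [-2.53, 2.53], [-0.77, 2.02], [0.04, 2.7], [-1, 4.14], [0.28, 2.66], [-3.11, 3.11]. Speed limits (rad/s): [2.57, 2.57, 3.14, 3.14, 3.14, 3.14].

## Interface

Orientations are given as [roll, pitch, yaw] about the fixed x, y, z axes, in that order (R = Rz(yaw) Ry(pitch) Rx(roll)).
In Python, from cell import observe, vision, job gives the robot as it stands.
- The arm moves only by the tool send_rows, never from a script. Its argument "motion" is a list of rows, each an object with "hand": the opening, from -1 (shut) to 1 (fully open), so that 0 is half open; "slide": the shift along the tool's x, y, z in mm, a list of three; "spin": the turn about the tool's x in rad. In form: [{"hand": hand, "slide": [tx, ty, tz], "spin": spin}, ...]. A call has 1 to 8 rows; each row shifts and turns the pose as measured when the row begins, along the tool's axes as they then stand; what a row does not reach is not made up. A row lasts 1/10 s, in which the tool goes at most 50 mm and 8.59 degrees, less where a joint would pass 70% of its speed; a pose out of reach is approached as far as the arm can. A call with a gripper value outside its range is refused whole. The fingers move at their own pace and stop on an object; "grip_force" is the grip in N (left out, the last holds). Time passes only in rows, so rows that do not move let the fingers close. It gives the time, the measured TCP pose, the force and the opening at its end, in the units of the state.
- observe(): the state, without advancing time (a new reading comes with each control period).
- vision.read_camera(name): name is "side" or "top" or "wrist"; returns a dict with "pixels" (420x560x3 uint8, blue, green, red), "range_z" (420x560 float32, m along the optical axis (not along the pixel's ray), 0 where there is no reading), "fx", "fy", "cx", "cy" (pixels), "world_from_camera" (4x4, takes a point from camera to world coordinates); the wrist camera has in their place "T_tool_cam" (4x4, takes a point from camera to tool coordinates, whose origin is the TCP and whose axes are the tool frame's). Camera axes: x right, y down, z forward; pixel columns grow to the right and rows downward; lengths in m; the calibration is good to about 2 mm. A picture is of the moment at which its call begins: read the wrist's pose just before it.
- job.hand_in(): hands the job in, once; it reports no verdict.
Trained networks look in a picture, given as the dict that the camera call returned (one of the last four; its "shot" number tells which), for a name from the list of things; names that differ only in an ending like _2 or _b are one class to them, and where a whole thing is asked for, a point or a joint stands for the part that bears it (a point fixed in the world has none). Each returns a list of dicts, best first, with "conf" (0 to 1); they miss things now and then, are a little off and sometimes report something else, mostly with a low value. They report only what shows in the picture. A call takes as long as a camera call. They do not tell look-alikes from the thing itself.
- vision.search_frame(picture, thing): "uv" ([column, row] in pixels, amid what is visible of it).
- vision.cut_out(picture, thing): "mask" (420x560 bool, what is visible of it) and "uv" ([column, row] in pixels, amid what is visible of it).
The state is a dict: "time": time; "qpos": joint angles; "qvel": joint speeds; "joint_efforts": joint torques, N m; "tool_pos": TCP position; "tool_rot": TCP orientation; "contact_force": force on the tool from outside, world axes, zero at the start; "torque": the same for the moment, N m; "opening": finger opening in m.
Only numpy, scipy, OpenCV 4.12 (cv2) and the standard library are available. Lean on these libraries where they do the work, as an engineer would, in place of code of your own. Each camera call takes 0.05 s, during which the arm holds its last target.

## Task

Take the steel scoop by its black handle, scoop at least three of the white grinding balls out of the blue tub with it (no fingers on the balls: they are clean), and carry them over the glass draft shield of the balance to the steel weighing dish. The balance is still settling after its tare, so do not tip the balls in yet and do not touch the balance, its glass or the dish: the program finishes while still holding the scoop, motionless and roughly level, its bowl centred over the dish with about a centimetre of clear air between the scoop's underside and the dish's rim. Spill no ball outside the tub, and leave the tube rack, bottles and jar where they stand.

Things in the scene. Friction and masses are not known exactly. Their poses are not given: they have to be found in the camera images.
- scoop_grip (a point): Middle of the scoop's handle, the place to grip: a flat-sided black bar 18 mm wide, 20 mm deep, 94 mm long, rising backwards from the bowl at 32 degrees. Axes: x from handle to lip, y left, z up when the bowl stands flat, as it does at the start on the bench. The point is 81.5 mm behind and 48.7 mm above scoop_bowl. Scoop about 0.13 kg; grip it firmly (40 N is enough).
- scoop_bowl (a point): Middle of the underside of the scoop's steel bowl (axes as scoop_grip), an open-fronted trough 74 mm long, 51 mm wide below, 63 mm at the top. Underside flat from here to the back wall (36 mm behind, 31 mm high), rising to the straight 51 mm lip 38 mm ahead and 6 mm above. Floor 2.5 mm, lip 1.2 mm thick. Side walls 30 mm high, sloping to 14 mm at the lip.
- scoop_inside (a point): Point inside the scoop's bowl, 12 mm above scoop_bowl. A ball counts as being in the scoop when its centre is within 40 mm of this point.
- tub_floor (a point): Middle of the inner floor of the blue tub of balls, 4 mm above the bench; x along the tub, away from the robot. The tub is fixed. Its flat floor is 150 mm (x) by 96 mm (y); the four 3 mm walls flare outwards by 22 mm up to the rim 42 mm above the bench (194 by 140 mm inside the rim, 210 by 156 mm over its lip).
- ball0_center (a point): Centre of one of the eight white ceramic grinding balls in the tub, 18 mm diameter, about 18 g. They start one layer deep on the middle and far half of the tub's floor, and roll only on slopes of more than about 13 degrees.
- ball1_center (a point): Centre of one of the eight white ceramic grinding balls in the tub, 18 mm diameter, about 18 g. They start one layer deep on the middle and far half of the tub's floor, and roll only on slopes of more than about 13 degrees.
- ball2_center (a point): Centre of one of the eight white ceramic grinding balls in the tub, 18 mm diameter, about 18 g. They start one layer deep on the middle and far half of the tub's floor, and roll only on slopes of more than about 13 degrees.
- ball3_center (a point): Centre of one of the eight white ceramic grinding balls in the tub, 18 mm diameter, about 18 g. They start one layer deep on the middle and far half of the tub's floor, and roll only on slopes of more than about 13 degrees.
- ball4_center (a point): Centre of one of the eight white ceramic grinding balls in the tub, 18 mm diameter, about 18 g. They start one layer deep on the middle and far half of the tub's floor, and roll only on slopes of more than about 13 degrees.
- ball5_center (a point): Centre of one of the eight white ceramic grinding balls in the tub, 18 mm diameter, about 18 g. They start one layer deep on the middle and far half of the tub's floor, and roll only on slopes of more than about 13 degrees.
- ball6_center (a point): Centre of one of the eight white ceramic grinding balls in the tub, 18 mm diameter, about 18 g. They start one layer deep on the middle and far half of the tub's floor, and roll only on slopes of more than about 13 degrees.
- ball7_center (a point): Centre of one of the eight white ceramic grinding balls in the tub, 18 mm diameter, about 18 g. They start one layer deep on the middle and far half of the tub's floor, and roll only on slopes of more than about 13 degrees.
- dish_rim (a point): Centre of the rim of the round steel weighing dish, loose on the balance's pan; rim 100 mm outside diameter, dish 40 mm high, so that the rim is 120 mm above the bench.
- shield_top (a point): Centre of the opening on top of the balance's square glass draft shield, level with its upper edge, 128 mm above the bench (8 mm higher than the dish's rim). The shield is 179 mm square outside and 165 mm inside; its axes are the balance's, x away from the robot.
- balance: White top-loading balance, fixed; origin on the bench under the axis of its round steel pan (130 mm across, top 80 mm above the bench). Housing 200 mm wide (y), 70 mm high, reaching 105 mm behind (+x) and 195 mm in front (-x) of that axis, the front 100 mm sloping down to the display. The glass draft shield around the pan is part of it.
- rack: White rack of capped tubes, loose, 60 mm (x) by 174 mm (y), 94 mm high over the caps; origin under its middle.
- bottle: White bottle with a blue cap, loose, 72 mm diameter, 165 mm high; origin under its middle.
- jar: Amber jar with a red lid, loose, 58 mm diameter, 85 mm high; origin under its middle.
- spray: White trigger spray bottle with a blue collar, loose, 72 mm diameter, 208 mm high; its head sticks out 63 mm to its -x; origin under its middle.
- dish: The weighing dish itself, as dish_rim but with the origin at the centre of its underside, on the pan.
- scoop: The scoop itself; its origin and axes are those of scoop_bowl.
Things that resemble listed ones, but are neither listed nor needed, are in the scene too. What is shaped like the rack but orange is not meant.

How it is judged:
On the way:
1. At least three balls are in the scoop, held clear above the tub (((distance between any of ball0_center, ball1_center and scoop_inside below 0.04 m and distance between any of ball0_center, ball2_center and scoop_inside below 0.04 m and distance between any of ball0_center, ball3_center and scoop_inside below 0.04 m and distance between any of ball1_center, ball2_center and scoop_inside below 0.04 m and distance between any of ball1_center, ball3_center and scoop_inside below 0.04 m and distance between any of ball2_center, ball3_center and scoop_inside below 0.04 m) or (distance between any of ball4_center, ball5_center and scoop_inside below 0.04 m and distance between any of ball4_center, ball6_center and scoop_inside below 0.04 m and distance between any of ball4_center, ball7_center and scoop_inside below 0.04 m and distance between any of ball5_center, ball6_center and scoop_inside below 0.04 m and distance between any of ball5_center, ball7_center and scoop_inside below 0.04 m and distance between any of ball6_center, ball7_center and scoop_inside below 0.04 m) or (distance between any of ball0_center, ball1_center, ball2_center and scoop_inside below 0.04 m and distance between any of ball0_center, ball1_center, ball3_center and scoop_inside below 0.04 m and distance between any of ball0_center, ball2_center, ball3_center and scoop_inside below 0.04 m and distance between any of ball1_center, ball2_center, ball3_center and scoop_inside below 0.04 m and distance between any of ball4_center, ball5_center, ball6_center, ball7_center and scoop_inside below 0.04 m) or (distance between any of ball0_center, ball1_center, ball2_center, ball3_center and scoop_inside below 0.04 m and distance between any of ball4_center, ball5_center, ball6_center and scoop_inside below 0.04 m and distance between any of ball4_center, ball5_center, ball7_center and scoop_inside below 0.04 m and distance between any of ball4_center, ball6_center, ball7_center and scoop_inside below 0.04 m and distance between any of ball5_center, ball6_center, ball7_center and scoop_inside below 0.04 m)) and height (world z) of scoop_bowl above 0.07 m and contact force between the fingers and scoop above 1 N), for 0.2 s.
At the end, for the whole second after the job is handed in: Scoop held still within 0.25 rad of level, scoop_bowl within 15 mm sideways of the dish rim's centre and 4 to 20 mm above it, touching neither dish nor balance; three or more balls in the scoop, the rest in the tub; dish on the pan; rack, bottles and jar within 15 mm of where they stood (((distance between any of ball0_center, ball1_center and scoop_inside below 0.04 m and distance between any of ball0_center, ball2_center and scoop_inside below 0.04 m and distance between any of ball0_center, ball3_center and scoop_inside below 0.04 m and distance between any of ball1_center, ball2_center and scoop_inside below 0.04 m and distance between any of ball1_center, ball3_center and scoop_inside below 0.04 m and distance between any of ball2_center, ball3_center and scoop_inside below 0.04 m) or (distance between any of ball4_center, ball5_center and scoop_inside below 0.04 m and distance between any of ball4_center, ball6_center and scoop_inside below 0.04 m and distance between any of ball4_center, ball7_center and scoop_inside below 0.04 m and distance between any of ball5_center, ball6_center and scoop_inside below 0.04 m and distance between any of ball5_center, ball7_center and scoop_inside below 0.04 m and distance between any of ball6_center, ball7_center and scoop_inside below 0.04 m) or (distance between any of ball0_center, ball1_center, ball2_center and scoop_inside below 0.04 m and distance between any of ball0_center, ball1_center, ball3_center and scoop_inside below 0.04 m and distance between any of ball0_center, ball2_center, ball3_center and scoop_inside below 0.04 m and distance between any of ball1_center, ball2_center, ball3_center and scoop_inside below 0.04 m and distance between any of ball4_center, ball5_center, ball6_center, ball7_center and scoop_inside below 0.04 m) or (distance between any of ball0_center, ball1_center, ball2_center, ball3_center and scoop_inside below 0.04 m and distance between any of ball4_center, ball5_center, ball6_center and scoop_inside below 0.04 m and distance between any of ball4_center, ball5_center, ball7_center and scoop_inside below 0.04 m and distance between any of ball4_center, ball6_center, ball7_center and scoop_inside below 0.04 m and distance between any of ball5_center, ball6_center, ball7_center and scoop_inside below 0.04 m)) and (distance between ball0_center and scoop_inside below 0.04 m or (z of ball0_center in the frame of tub_floor between 0 and 0.045 m and x of ball0_center in the frame of tub_floor between -0.095 and 0.095 m and y of ball0_center in the frame of tub_floor between -0.068 and 0.068 m)) and (distance between ball1_center and scoop_inside below 0.04 m or (z of ball1_center in the frame of tub_floor between 0 and 0.045 m and x of ball1_center in the frame of tub_floor between -0.095 and 0.095 m and y of ball1_center in the frame of tub_floor between -0.068 and 0.068 m)) and (distance between ball2_center and scoop_inside below 0.04 m or (z of ball2_center in the frame of tub_floor between 0 and 0.045 m and x of ball2_center in the frame of tub_floor between -0.095 and 0.095 m and y of ball2_center in the frame of tub_floor between -0.068 and 0.068 m)) and (distance between ball3_center and scoop_inside below 0.04 m or (z of ball3_center in the frame of tub_floor between 0 and 0.045 m and x of ball3_center in the frame of tub_floor between -0.095 and 0.095 m and y of ball3_center in the frame of tub_floor between -0.068 and 0.068 m)) and (distance between ball4_center and scoop_inside below 0.04 m or (z of ball4_center in the frame of tub_floor between 0 and 0.045 m and x of ball4_center in the frame of tub_floor between -0.095 and 0.095 m and y of ball4_center in the frame of tub_floor between -0.068 and 0.068 m)) and (distance between ball5_center and scoop_inside below 0.04 m or (z of ball5_center in the frame of tub_floor between 0 and 0.045 m and x of ball5_center in the frame of tub_floor between -0.095 and 0.095 m and y of ball5_center in the frame of tub_floor between -0.068 and 0.068 m)) and (distance between ball6_center and scoop_inside below 0.04 m or (z of ball6_center in the frame of tub_floor between 0 and 0.045 m and x of ball6_center in the frame of tub_floor between -0.095 and 0.095 m and y of ball6_center in the frame of tub_floor between -0.068 and 0.068 m)) and (distance between ball7_center and scoop_inside below 0.04 m or (z of ball7_center in the frame of tub_floor between 0 and 0.045 m and x of ball7_center in the frame of tub_floor between -0.095 and 0.095 m and y of ball7_center in the frame of tub_floor between -0.068 and 0.068 m)) and horizontal distance between scoop_bowl and dish_rim below 0.015 m and z of scoop_bowl in the frame of dish_rim between 0.004 and 0.02 m and angle between scoop_bowl's own z axis and vertical below 0.25 rad and linear speed of scoop below 0.02 m/s and angular speed of scoop below 0.2 rad/s and contact force between the fingers and scoop above 1 N and contact force between scoop and dish below 0.05 N and contact force between scoop and balance below 0.05 N and horizontal distance between dish and balance below 0.03 m and height (world z) of dish above 0.077 m and angle between dish's own z axis and vertical below 0.05 rad and angle between each of rack, bottle, jar, spray's own z axis and vertical below 0.1 rad and distance of each of rack, bottle, jar, spray from where it was at the start of the episode below 0.015 m); the arm keeps its last pose, push and grip.
It fails at once if The scoop, the gripper or the arm touches the balance or its glass (more than 0.5 N), or the weighing dish (more than 0.3 N) (contact force between any of scoop, the fingers, the arm and balance above 0.5 N or contact force between any of scoop, the fingers, the arm and dish above 0.3 N).
It fails at once if The gripper touches a ball (contact force between the fingers and ball0 above 0.3 N or contact force between the fingers and ball1 above 0.3 N or contact force between the fingers and ball2 above 0.3 N or contact force between the fingers and ball3 above 0.3 N or contact force between the fingers and ball4 above 0.3 N or contact force between the fingers and ball5 above 0.3 N or contact force between the fingers and ball6 above 0.3 N or contact force between the fingers and ball7 above 0.3 N).
It fails at once if The rack, a bottle or the jar is moved by more than 15 mm or tipped (distance of any of rack, bottle, jar, spray from where it was at the start of the episode above 0.015 m or angle between any of rack, bottle, jar, spray's own z axis and vertical above 0.2 rad).
It also fails if it takes over 58 s, if anything falls off the work surface, if the arm or the gripper's body presses on something with over 40 N, if the wrist force passes 120 N, or if a joint passes its speed limit or range.

## Working session

There is one attempt and no reset: what is moved stays moved. The work goes in short steps, Python scripts to look and compute and a tool call to move; the robot and the scene stay as the last step left them, time stands still between calls to the robot, and variables do not carry over. Pictures are saved under pics/ and viewed, and the job is handed in when it is done.

Besides the shell and the picture viewer there is one more tool, called after ">>>" as name([rows], argument=value, ...), one row to a line, values as JSON. send_rows: Moves the arm, as the interface text tells. Its arguments: {"type":"object","properties":{"motion":{"type":"array","items":{"type":"object","properties":{"hand":{"type":"number"},"slide":{"type":"array","items":{"type":"number"}},"spin":{"type":"number"}}}},"grip_force":{"type":"number"}},"required":["motion"]}

```bash
ls; mkdir -p pics; python3 - <<'E'
from cell import observe, vision, job
import cv2
print(observe())
for n in ["side","top","wrist"]:
    p=vision.read_camera(n); cv2.imwrite(f"pics/{n}0.png",p["pixels"])
    print(n,p["fx"],p["cx"],p["cy"]); print(p.get("world_from_camera",p.get("T_tool_cam")))
E
```

```text
pics
{'time': 0.0, 'qpos': array([ 9.61011012e-01,  3.42743259e-01,  1.52500400e+00, -1.83965111e-05,
        1.27539591e+00, -1.45986224e-01]), 'qvel': array([-0.0018352 , -0.00125767, -0.00231615, -0.00178671, -0.00052676,
        0.00079875]), 'joint_efforts': array([ 1.35168789e-04, -4.31250679e+01, -2.44216722e+01,  7.17248255e-02,
        5.59438672e-02, -1.07883723e-04]), 'tool_pos': array([0.23460463, 0.46921681, 0.22603885]), 'tool_rot': array([-1.70543753,  1.56924571, -2.16923125]), 'contact_force': array([-0.77240145, -0.07295851, -0.21143588]), 'torque': array([-0.0176999 , -0.01952215,  0.02416666]), 'opening': 0.09157844072896641}
side 461.57456221936184 277.13250019183533 215.91151146889663
[[ 0.90102457 -0.27127453  0.3384743   0.0584402 ]
 [-0.43363463 -0.54396697  0.71837382 -1.04052026]
 [-0.01075768 -0.79404664 -0.60776164  0.97041514]
 [ 0.          0.          0.          1.        ]]
top 386.7061327895256 273.1921220659798 213.05967519651247
[[ 0.02230511 -0.99450017  0.10233223  0.42898456]
 [-0.9997029  -0.02319309 -0.0074957  -0.00452361]
 [ 0.00982787 -0.10213464 -0.99472204  1.13319787]
 [ 0.          0.          0.          1.        ]]
wrist 303.6925870097795 281.08553184574413 206.09789055327613
[[ 3.06599438e-04 -2.44687492e-01  9.69601948e-01 -1.58383168e-01]
 [ 9.99999926e-01  2.98945970e-04 -2.40770015e-04 -1.17568257e-03]
 [-2.30945184e-04  9.69601950e-01  2.44687566e-01 -6.47648040e-02]
 [ 0.00000000e+00  0.00000000e+00  0.00000000e+00  1.00000000e+00]]
```

View pics/top0.png

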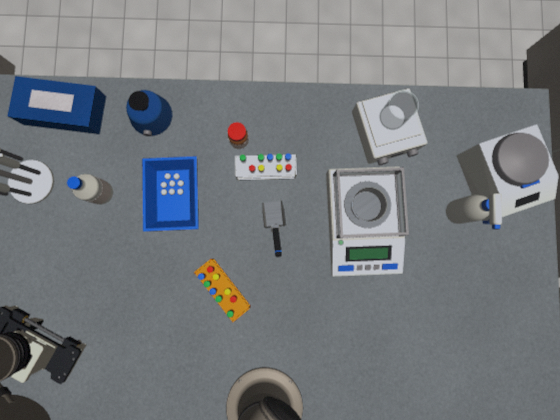

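View pics/side0.png

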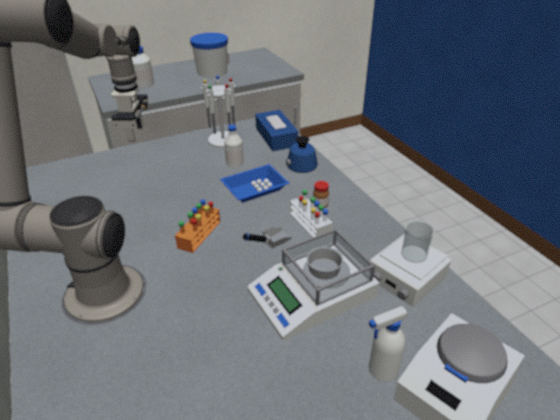

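View pics/wrist0.png

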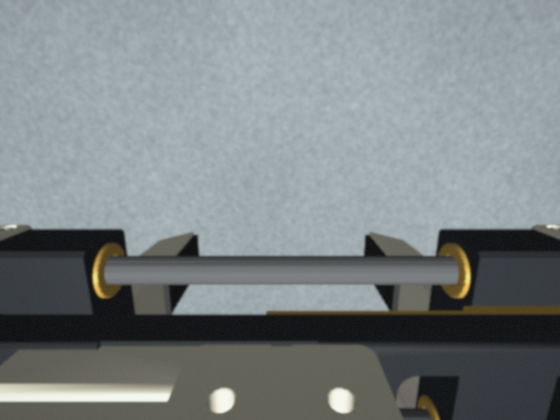

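The top view shows the scoop at about (274,225) with its handle toward the robot, the tub at (170,193), the dish at (368,205), the white rack at (265,166), and the jar at (238,133). The look-alikes are the orange rack at (222,290), the empty white balance at (392,125), the grey-panned scale at (520,165), and the blue wash bottle at (150,112). Next I measure positions.

```bash
cat > h.py <<'E'
import numpy as np, cv2
from cell import observe, vision, job
from scipy.spatial.transform import Rotation as Ro
def tool():
    s=observe(); T=np.eye(4); T[:3,:3]=Ro.from_euler('xyz',s["tool_rot"]).as_matrix(); T[:3,3]=s["tool_pos"]; return T
def W(p):
    return p["world_from_camera"] if "world_from_camera" in p else tool()@p["T_tool_cam"]
def pts(p,mask=None,T=None):
    T=W(p) if T is None else T
    z=p["range_z"]; m=(z>0) if mask is None else (mask&(z>0))
    v,u=np.nonzero(m); d=z[m]
    P=np.c_[(u-p["cx"])/p["fx"]*d,(v-p["cy"])/p["fy"]*d,d]
    return P@T[:3,:3].T+T[:3,3]
def proj(p,X,T=None):
    T=W(p) if T is None else T
    c=(np.atleast_2d(X)-T[:3,3])@T[:3,:3]
    return np.c_[c[:,0]/c[:,2]*p["fx"]+p["cx"],c[:,1]/c[:,2]*p["fy"]+p["cy"]]
E
python3 - <<'E'
from h import *
np.set_printoptions(precision=4,suppress=True)
print(tool())
for cam in ["top","side"]:
    p=vision.read_camera(cam)
    for t in ["scoop","scoop_bowl","scoop_grip","tub_floor","ball0_center","dish","dish_rim","shield_top","balance","rack","bottle","jar","spray"]:
        r=vision.cut_out(p,t)
        for q in r[:9 if 'ball' in t else 2]:
            if q["conf"]<.3: continue
            X=pts(p,q["mask"])
            if len(X): print(cam,t,round(q["conf"],2),np.round(q["uv"]),len(X),np.median(X,0),np.percentile(X,1,0),np.percentile(X,99,0))
E
```

```text
[[-0.0007  0.4474  0.8944  0.2347]
 [-0.001   0.8944 -0.4474  0.4693]
 [-1.     -0.0012 -0.0002  0.2262]
 [ 0.      0.      0.      1.    ]]
top scoop 0.76 [274. 218.] 734 [ 0.5258 -0.0193  0.008 ] [ 0.4244 -0.0448 -0.0004] [0.5772 0.0166 0.0785]
top scoop_bowl 0.97 [273. 219.] 694 [ 0.5279 -0.0193  0.0073] [ 0.4236 -0.0444 -0.0004] [0.5774 0.0165 0.0786]
top scoop_grip 0.75 [272. 220.] 733 [ 0.5273 -0.0195  0.0079] [ 0.4234 -0.0446 -0.0005] [0.5775 0.0164 0.0785]
top scoop_grip 0.73 [476. 207.] 1466 [ 0.5523 -0.5436  0.1343] [ 0.5032 -0.6634  0.0008] [ 0.5951 -0.5203  0.2098]
top tub_floor 0.74 [170. 194.] 3878 [0.5882 0.2907 0.0149] [0.4867 0.2034 0.    ] [0.6938 0.3609 0.0459]
top dish 0.57 [373. 204.] 1043 [ 0.5657 -0.2743  0.085 ] [ 0.5184 -0.3118  0.0791] [ 0.6088 -0.2204  0.1221]
top dish_rim 0.83 [369. 203.] 1115 [ 0.5662 -0.2743  0.085 ] [ 0.5176 -0.3139  0.0789] [ 0.609  -0.2204  0.1222]
top shield_top 0.65 [366. 228.] 7274 [ 0.5065 -0.2691  0.0695] [ 0.3744 -0.3767  0.0011] [ 0.6683 -0.1691  0.1307]
top balance 0.86 [364. 229.] 7005 [ 0.5038 -0.2696  0.0695] [ 0.3755 -0.37
[... 1496 characters left out ...]
 0.492  -0.3076  0.07  ] [ 0.374  -0.3784  0.0053] [ 0.671  -0.1779  0.1326]
side rack 0.84 [199. 227.] 1420 [0.3192 0.1042 0.0571] [0.2427 0.0501 0.0047] [0.4086 0.179  0.0993]
side rack 0.8 [310. 214.] 1195 [ 0.6617 -0.0023  0.058 ] [ 0.6436 -0.0745  0.003 ] [0.7521 0.1016 0.1003]
side bottle 0.59 [233. 150.] 623 [0.5868 0.4729 0.0845] [0.5592 0.4565 0.0057] [0.6276 0.5447 0.1704]
side jar 0.73 [323. 194.] 326 [0.7609 0.0792 0.0659] [0.7371 0.0672 0.0063] [0.8453 0.1716 0.0926]
side spray 0.6 [386. 342.] 2139 [ 0.5444 -0.566   0.1235] [ 0.5022 -0.5899  0.0081] [ 0.5866 -0.5344  0.2116]
side spray 0.5 [271. 234.] 480 [ 0.5225 -0.0253  0.0238] [ 0.4249 -0.0454  0.0033] [0.5763 0.0204 0.0797]
```

```bash
python3 - <<'E'
from h import *
p=vision.read_camera("top")
c=p["pixels"][150:280,130:430]
cv2.imwrite("pics/topc.png",cv2.resize(c,None,fx=2.6,fy=2.6,interpolation=cv2.INTER_CUBIC))
E
```

```text
(no output)
```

View pics/topc.png

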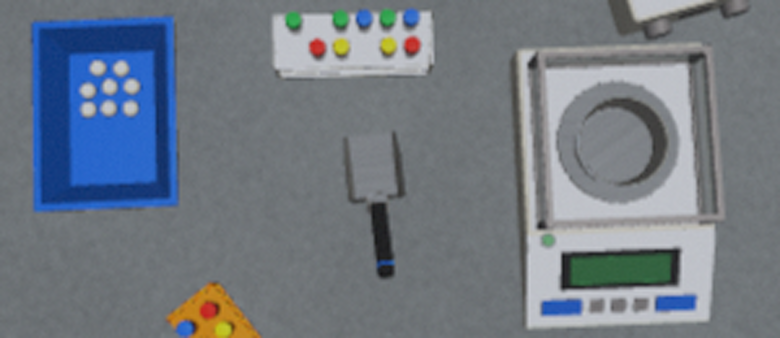

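```bash
python3 - <<'E'
from h import *
np.set_printoptions(precision=4,suppress=True)
from scipy.optimize import least_squares
for cam in ["top","side"]:
    p=vision.read_camera(cam); T=W(p)
    hsv=cv2.cvtColor(p["pixels"],cv2.COLOR_BGR2HSV)
    A=np.full((420,560,3),np.nan); m=p["range_z"]>0; A[m]=pts(p)
    def box(x0,x1,y0,y1,z0,z1): return (A[...,0]>x0)&(A[...,0]<x1)&(A[...,1]>y0)&(A[...,1]<y1)&(A[...,2]>z0)&(A[...,2]<z1)
    b=A[box(.47,.71,.18,.38,.038,.05)]
    r=cv2.minAreaRect(b[:,:2].astype(np.float32)*1000); print(cam,"tub",r, np.median(b[:,2]))
    h=A[box(.40,.5,-.06,.03,.02,.09)]
    c,d=h.mean(0),None; u,s,vt=np.linalg.svd(h-c); print("handle",c,vt[0],h.min(0),h.max(0))
    sc=A[box(.40,.60,-.07,.04,.0035,.09)]
    bw=sc[sc[:,0]>.495]; r=cv2.minAreaRect(bw[:,:2].astype(np.float32)*1000); print("bowl",r,bw.min(0),bw.max(0))
    d=A[box(.50,.64,-.34,-.20,.116,.126)]
    for k in range(3):
        f=least_squares(lambda q:np.hypot(d[:,0]-q[0],d[:,1]-q[1])-q[2],[.566,-.265,.047],loss='soft_l1',f_scale=.002).x
    print("dish",f,len(d),np.median(d[:,2]), np.percentile(np.hypot(d[:,0]-f[0],d[:,1]-f[1]),[2,50,98]))
    g=A[box(.45,.68,-.39,-.16,.124,.135)]
    print("glass",cv2.minAreaRect(g[:,:2].astype(np.float32)*1000),np.median(g[:,2]))
    w=box(.5,.68,.21,.36,.008,.04)&(hsv[...,1]<70)&(hsv[...,2]>130)
    bb=A[w]; print("balls",bb.min(0),bb.max(0),len(bb))
    for q in vision.search_frame(p,"ball0_center")[:10]:
        u,v=map(int,np.round(q["uv"])); print("  ",round(q["conf"],2),u,v,A[v,u])
E
```

```text
top tub ((590.436767578125, 281.7033996582031), (210.21424865722656, 155.96807861328125), 3.499790668487549) 0.0423806927760334
handle [ 0.4604 -0.024   0.0579] [-0.8491 -0.1192  0.5145] [ 0.4179 -0.0365  0.0205] [ 0.4998 -0.0075  0.0805]
bowl ((547.3917236328125, -13.704917907714844), (106.5832748413086, 102.38328552246094), 88.98770904541016) [ 0.496  -0.0675  0.0035] [0.5986 0.0399 0.0405]
dish [ 0.5627 -0.2661  0.047 ] 206 0.11967430488792052 [0.0443 0.0471 0.0497]
glass ((567.610595703125, -271.7570495605469), (179.66712951660156, 180.05078125), 3.3666014671325684) 0.1279719126981912
balls [0.5912 0.2518 0.0083] [0.656  0.3164 0.0267] 200
side tub ((592.8058471679688, 284.7066345214844), (213.1765594482422, 164.85536193847656), 4.206374168395996) 0.04475680496151507
handle [ 0.4595 -0.028   0.0571] [ 0.8389  0.0802 -0.5383] [ 0.4204 -0.038   0.0203] [ 0.4999 -0.0121  0.0842]
bowl ((547.2207641601562, -15.433883666992188), (108.838134765625, 104.35203552246094), 89.92761993408203) [ 0.495  -0.0698  0.0035] [0.5994 0.039  0.0421]
dish [ 0.5642 -0.2649  0.0467] 206 0.12087429839578456 [0.0425 0.0467 0.0512]
glass ((569.0289916992188, -269.64532470703125), (183.33981323242188, 185.2769317626953), 3.5380470752716064) 0.13010043740053368
balls [0.5003 0.2158 0.0081] [0.6794 0.3302 0.0302] 152
```

>>> send_rows([
  {"hand":1,"slide":[0,-28,35],"spin":0},
  {"hand":1,"slide":[0,-28,35],"spin":0},
  {"hand":1,"slide":[0,-28,35],"spin":0},
  {"hand":1,"slide":[0,-28,35],"spin":0},
  {"hand":1,"slide":[0,-28,35],"spin":0},
  {"hand":1,"slide":[0,-28,35],"spin":0},
  {"hand":1,"slide":[0,-28,35],"spin":0},
  {"hand":1,"slide":[0,-28,35],"spin":0},
])

```text
time: 2.6
tool_pos: [0.389, 0.1378, 0.2267]
tool_rot: [1.138, 1.566, 0.685]
contact_force: [0.8, 0.4, -0.3]
opening: 0.092
```

>>> send_rows([
  {"hand":0.2,"slide":[0,-28,35],"spin":0},
  {"hand":0.2,"slide":[0,-28,35],"spin":0},
  {"hand":0.2,"slide":[0,0,0],"spin":-0.14},
  {"hand":0.2,"slide":[0,0,0],"spin":-0.14},
  {"hand":0.2,"slide":[0,0,0],"spin":-0.14},
  {"hand":0.2,"slide":[0,0,0],"spin":-0.14},
  {"hand":0.2,"slide":[0,0,0],"spin":0},
])

```text
time: 3.3
tool_pos: [0.4314, 0.0458, 0.2273]
tool_rot: [0.13, 1.563, 0.246]
contact_force: [0.3, 0.0, 0.5]
opening: 0.0555
```

```bash
python3 - <<'E'
from h import *
np.set_printoptions(precision=4,suppress=True)
print(tool(),observe()["time"],observe()["opening"])
p=vision.read_camera("wrist"); cv2.imwrite("pics/w1.png",p["pixels"])
E
```

```text
[[ 0.0075 -0.1158  0.9932  0.4314]
 [ 0.0019  0.9933  0.1157  0.0458]
 [-1.      0.001   0.0077  0.2273]
 [ 0.      0.      0.      1.    ]] 3.3 0.05552442553275347
```

View pics/w1.png

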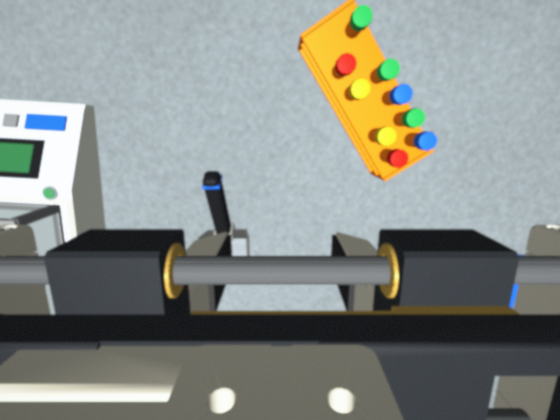

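>>> send_rows([
  {"hand":0.2,"slide":[0,-37,3],"spin":0},
  {"hand":0.2,"slide":[0,-37,4],"spin":0},
  {"hand":0.2,"slide":[30,0,0],"spin":0},
  {"hand":0.2,"slide":[30,0,0],"spin":0},
  {"hand":0.2,"slide":[30,0,0],"spin":0},
  {"hand":0.2,"slide":[0,0,0],"spin":0},
])

```text
time: 3.95
tool_pos: [0.4497, -0.0291, 0.1365]
tool_rot: [-0.028, 1.557, 0.062]
contact_force: [-0.3, -0.3, 0.3]
opening: 0.0551
```

```bash
python3 - <<'E'
from h import *
np.set_printoptions(precision=4,suppress=True)
print(tool(),observe()["time"],observe()["opening"])
p=vision.read_camera("wrist"); cv2.imwrite("pics/w2.png",p["pixels"])
p=vision.read_camera("side"); cv2.imwrite("pics/s2.png",cv2.resize(p["pixels"][150:330,180:400],None,fx=3,fy=3))
E
```

```text
[[ 0.0138 -0.0894  0.9959  0.4497]
 [ 0.0009  0.996   0.0894 -0.0291]
 [-0.9999 -0.0004  0.0138  0.1365]
 [ 0.      0.      0.      1.    ]] 3.95 0.05508038659397992
```

View pics/w2.png

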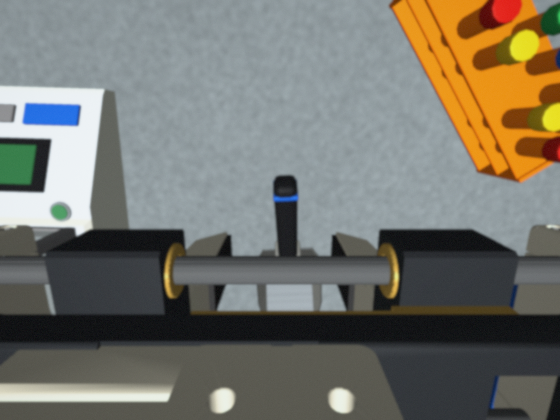

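View pics/s2.png

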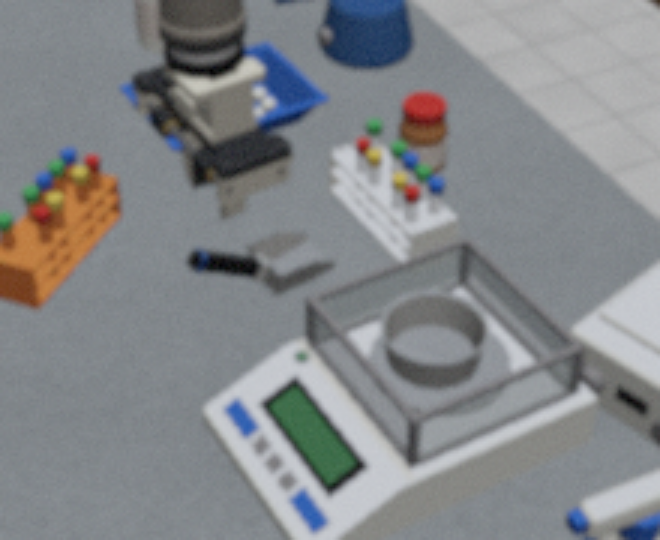

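>>> send_rows([
  {"hand":0.2,"slide":[30,0,-1],"spin":-0.03},
  {"hand":0.2,"slide":[30,0,-1],"spin":0},
  {"hand":0.2,"slide":[20,0,0],"spin":0},
  {"hand":0.2,"slide":[12,0,0],"spin":0},
  {"hand":0.2,"slide":[0,0,0],"spin":0},
])

```text
time: 4.55
tool_pos: [0.4609, -0.0308, 0.0547]
tool_rot: [-0.249, 1.531, -0.131]
contact_force: [-0.3, 0.5, 0.1]
opening: 0.0551
```

```bash
python3 - <<'E'
from h import *
np.set_printoptions(precision=4,suppress=True)
print(tool(),observe()["time"],observe()["contact_force"])
p=vision.read_camera("wrist"); cv2.imwrite("pics/w3.png",p["pixels"][100:350])
p=vision.read_camera("side"); cv2.imwrite("pics/s3.png",cv2.resize(p["pixels"][180:300,200:350],None,fx=5,fy=5))
E
```

```text
[[ 0.0396 -0.1171  0.9923  0.4609]
 [-0.0052  0.9931  0.1174 -0.0308]
 [-0.9992 -0.0098  0.0387  0.0547]
 [ 0.      0.      0.      1.    ]] 4.55 [-0.312   0.5099  0.1475]
```

View pics/w3.png

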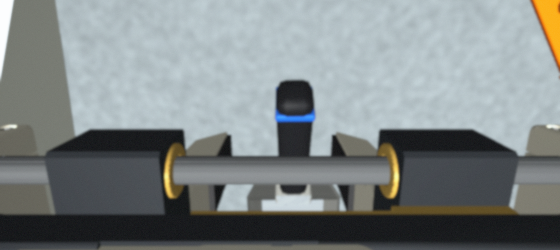

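View pics/s3.png

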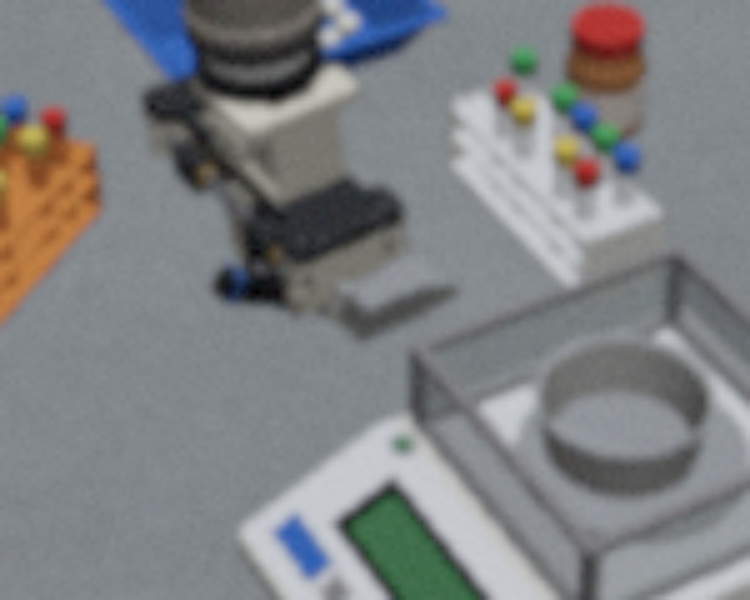

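>>> send_rows([
  {"hand":0.2,"slide":[0,1,-15],"spin":0},
  {"hand":0.2,"slide":[8,0,0],"spin":0},
  {"hand":0.2,"slide":[8,0,0],"spin":0},
  {"hand":0.2,"slide":[0,0,0],"spin":0},
])

```text
time: 5.05
tool_pos: [0.4519, -0.0326, 0.043]
tool_rot: [-0.275, 1.517, -0.158]
contact_force: [0.0, 0.6, -0.3]
opening: 0.055
```

>>> send_rows([
  {"hand":0.2,"slide":[-20,0,0],"spin":0},
  {"hand":0.2,"slide":[-20,0,0],"spin":0},
  {"hand":0.2,"slide":[-20,0,0],"spin":0},
  {"hand":0.2,"slide":[0,0,0],"spin":0},
])

```text
time: 5.45
tool_pos: [0.4506, -0.0322, 0.1046]
tool_rot: [-0.272, 1.518, -0.155]
contact_force: [-0.4, 0.2, 0.5]
opening: 0.0552
```

>>> send_rows([
  {"hand":0.2,"slide":[5,0,-2],"spin":0},
  {"hand":0.2,"slide":[5,0,0],"spin":0},
  {"hand":0.2,"slide":[5,0,0],"spin":0},
  {"hand":0.2,"slide":[5,0,0],"spin":0},
  {"hand":0.2,"slide":[5,0,0],"spin":0},
  {"hand":0.2,"slide":[0,0,0],"spin":0},
])

```text
time: 6.05
tool_pos: [0.4486, -0.0323, 0.074]
tool_rot: [-0.261, 1.523, -0.144]
contact_force: [0.1, -0.6, -0.0]
opening: 0.055
```

>>> send_rows([
  {"hand":0.2,"slide":[12,2,0],"spin":0},
  {"hand":0.2,"slide":[12,2,0],"spin":0},
  {"hand":0.2,"slide":[9,0,0],"spin":0},
  {"hand":0.2,"slide":[0,0,0],"spin":0},
])

```text
time: 6.45
tool_pos: [0.45, -0.0286, 0.0393]
tool_rot: [-0.261, 1.523, -0.145]
contact_force: [-0.4, -0.3, -0.5]
opening: 0.0548
```

```bash
python3 - <<'E'
from h import *
np.set_printoptions(precision=4,suppress=True)
print(tool(),observe()["time"],observe()["contact_force"])
p=vision.read_camera("wrist"); cv2.imwrite("pics/w4.png",p["pixels"][100:350])
E
```

```text
[[ 0.047  -0.116   0.9921  0.45  ]
 [-0.0069  0.9932  0.1164 -0.0286]
 [-0.9989 -0.0123  0.0459  0.0393]
 [ 0.      0.      0.      1.    ]] 6.45 [-0.3563 -0.3419 -0.5218]
```

View pics/w4.png

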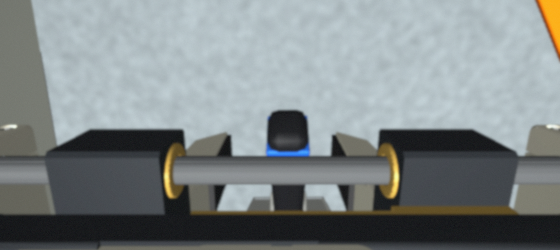

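>>> send_rows([
  {"hand":-1,"slide":[0,0,0],"spin":0},
  {"hand":-1,"slide":[0,0,0],"spin":0},
  {"hand":-1,"slide":[0,0,0],"spin":0},
  {"hand":-1,"slide":[0,0,0],"spin":0},
  {"hand":-1,"slide":[0,0,0],"spin":0},
  {"hand":-1,"slide":[0,0,0],"spin":0},
], grip_force=50)

```text
time: 7.1
tool_pos: [0.4515, -0.0292, 0.0416]
tool_rot: [-0.269, 1.519, -0.152]
contact_force: [0.3, 1.2, 0.1]
opening: 0.0177
```

>>> send_rows([
  {"hand":-1,"slide":[-20,0,0],"spin":0},
  {"hand":-1,"slide":[-30,0,0],"spin":0},
  {"hand":-1,"slide":[-30,0,0],"spin":0},
  {"hand":-1,"slide":[-20,0,0],"spin":0},
  {"hand":-1,"slide":[0,0,0],"spin":0},
])

```text
time: 7.6
tool_pos: [0.4446, -0.0281, 0.1435]
tool_rot: [-0.264, 1.524, -0.148]
contact_force: [-0.2, 1.1, -1.3]
opening: 0.0177
```

```bash
cat > fit.py <<'E'
from h import *
from scipy.optimize import least_squares
np.set_printoptions(precision=4,suppress=True)
def tri(a,b,c,n=14):
    i,j=np.meshgrid(np.linspace(0,1,n),np.linspace(0,1,n)); 
    return (np.array(a)+i.reshape(-1,1)*(np.array(b)-a)+j.reshape(-1,1)*(np.array(c)-a))
def model():
    P=[]
    # floor inner
    P.append(tri([-36,-25.5,2.5],[0,-25.5,2.5],[-36,25.5,2.5]))
    P.append(tri([0,-25.5,2.5],[38,-25.5,7.2],[0,25.5,2.5]))
    for s in (1,-1):
        for t in np.linspace(0,1,20):
            x=-36+74*t; zb=0 if x<0 else 6*x/38; zt=30-16*t
            for k in np.linspace(0,1,10): P.append([[x,s*(25.5+6*k*(zt/30)),zb+(zt-zb)*k]])
    P.append(tri([-36,-25.5,0],[-36,25.5,0],[-36,-31,31]))
    a=np.radians(32); ax=np.array([-np.cos(a),0,np.sin(a)]); up=np.array([np.sin(a),0,np.cos(a)]); g=np.array([-81.5,0,48.7])
    for t in np.linspace(-47,47,30):
        for w in np.linspace(-9,9,7):
            P.append([g+ax*t+up*10+np.array([0,w,0])]); 
        for h in np.linspace(-10,10,7):
            for s in(1,-1): P.append([g+ax*t+up*h+np.array([0,9*s,0])])
    return np.vstack(P)/1000
E
python3 - <<'E'
from fit import *
print(tool(),observe()["time"],observe()["opening"])
p=vision.read_camera("wrist"); cv2.imwrite("pics/w5.png",p["pixels"])
s=vision.read_camera("side"); cv2.imwrite("pics/s5.png",cv2.resize(s["pixels"][180:300,200:350],None,fx=5,fy=5))
t=vision.read_camera("top"); cv2.imwrite("pics/t5.png",cv2.resize(t["pixels"][120:280,130:350],None,fx=3.5,fy=3.5))
np.savez("d5.npz",T=tool(),sz=s["range_z"],sp=s["pixels"],tz=t["range_z"],tp=t["pixels"])
for q in (s,t):
  for r in vision.cut_out(q,"scoop")[:2]:
    X=pts(q,r["mask"]); print(r["conf"],r["uv"],len(X),X.min(0),X.max(0),np.median(X,0))
E
```

```text
[[ 0.0459 -0.1157  0.9922  0.4446]
 [-0.0068  0.9932  0.1162 -0.0281]
 [-0.9989 -0.0121  0.0448  0.1435]
 [ 0.      0.      0.      1.    ]] 7.6 0.01772612483520067
0.7 [272.6, 213.7] 357 [ 0.4155 -0.1105  0.0033] [0.5874 0.0757 0.221 ] [ 0.5271 -0.0318  0.1178]
0.85 [274.7, 211.4] 585 [ 0.4782 -0.0513 -0.0009] [0.5876 0.0155 0.471 ] [ 0.5354 -0.0191  0.1039]
0.53 [269.0, 169.2] 1493 [ 0.6403 -0.0749 -0.0013] [0.7184 0.0993 0.1003] [0.6679 0.0114 0.0556]
```

View pics/s5.png

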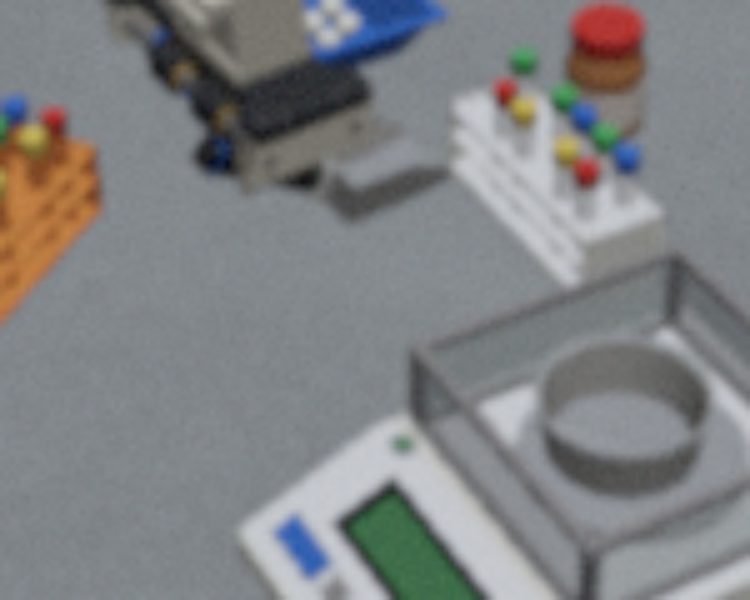

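View pics/t5.png

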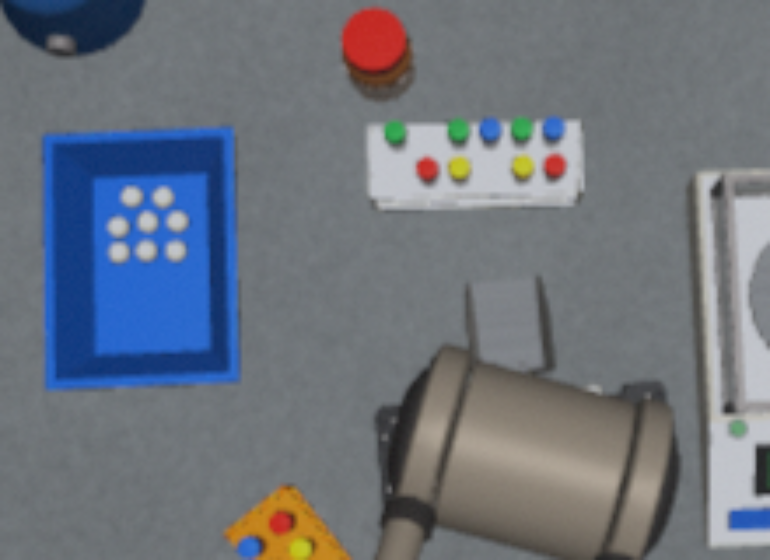

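```bash
cat >> fit.py <<'E'
def fitpts(X,x0,free=None):
    from scipy.spatial import cKDTree
    M=model()
    def res(q):
        R=Ro.from_euler('xyz',[q[3],q[4],q[5]]).as_matrix()
        Y=(X-q[:3])@R
        d,_=cKDTree(M).query(Y); return np.r_[np.maximum(d-.001,0),0.002*np.array([q[3],q[4]])/.05*1]
    r=least_squares(res,x0,loss='soft_l1',f_scale=.003,diff_step=1e-4,x_scale=[.01,.01,.01,.1,.1,.1])
    return r.x,np.median(res(r.x))
def grid(q):
    A=np.full((420,560,3),np.nan); A[q["range_z"]>0]=pts(q); return A
def scoop_obs(q,x0,zmin=None):
    # points near predicted bowl
    A=grid(q).reshape(-1,3); R=Ro.from_euler('xyz',x0[3:]).as_matrix()
    Y=(A-x0[:3])@R*1000
    m=(abs(Y[:,1])<42)&(Y[:,0]>-48)&(Y[:,0]<50)&(Y[:,2]>-10)&(Y[:,2]<40)
    return A[m]
E
python3 - <<'E'
from fit import *
d=np.load("d5.npz"); T=d["T"]
x0=np.array([.532,-.0165,.100,0,0,.12])
S=vision.read_camera("side"); P=vision.read_camera("top")
for nm,q in (("s",S),("t",P)):
    X=scoop_obs(q,x0); print(nm,len(X),*fitpts(X,x0))
X=np.vstack([scoop_obs(S,x0),scoop_obs(P,x0)]); x,e=fitpts(X,x0); print("both",x,e)
t=P
# overlay
M=model(); R=Ro.from_euler('xyz',x[3:]).as_matrix(); Y=M@R.T+x[:3]
for n,q,(r0,r1,c0,c1) in (("ot",P,(190,260,240,310)),("os",S,(190,260,230,310))):
    im=cv2.resize(q["pixels"],None,fx=8,fy=8,interpolation=cv2.INTER_CUBIC)
    for u,v in proj(q,Y): cv2.circle(im,(int(u*8+4),int(v*8+4)),1,(0,0,255),-1)
    cv2.imwrite(f"pics/{n}.png",im[r0*8:r1*8,c0*8:c1*8])
Tb=np.eye(4);Tb[:3,:3]=R;Tb[:3,3]=x[:3]
print("bowl in tool\n",np.linalg.inv(tool())@Tb)
E
```

```text
s 324 [ 0.5341 -0.0158  0.1023 -0.0491  0.0073  0.1374] 0.0010819759745456915
t 583 [ 0.5347 -0.0165  0.0987 -0.0052  0.0059  0.1103] 0.0010632741212203154
both [ 0.535  -0.0154  0.0995 -0.0041 -0.004   0.122 ] 0.0012115519914903399
bowl in tool
 [[ 0.034  -0.0057 -0.9994  0.0443]
 [ 0.0061  1.     -0.0055  0.002 ]
 [ 0.9994 -0.0059  0.0341  0.0915]
 [ 0.      0.      0.      1.    ]]
```

View pics/ot.png

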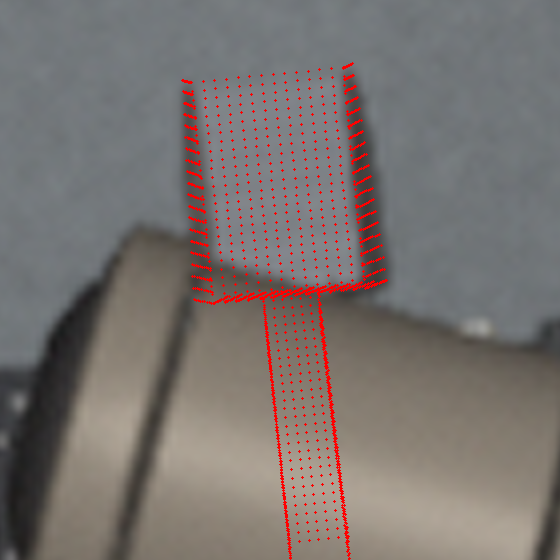

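View pics/os.png

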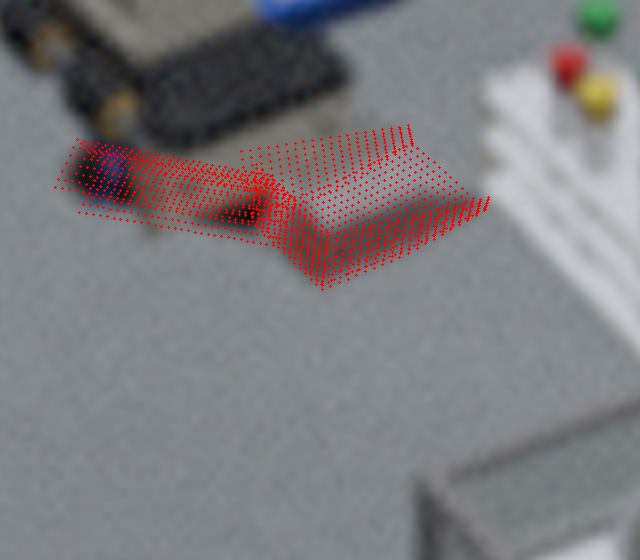

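```bash
cat > balls.py <<'E'
from fit import *
def ray(q,u,v,z):
    T=W(q); d=T[:3,:3]@np.array([(u-q["cx"])/q["fx"],(v-q["cy"])/q["fy"],1]); return T[:3,3]+d*(z-T[2,3])/d[2]
TC=np.array([.5905,.2820]); TY=np.radians(3.5)
def tubf(X): 
    c,s=np.cos(TY),np.sin(TY); d=np.asarray(X)[:2]-TC; return np.array([c*d[0]+s*d[1],-s*d[0]+c*d[1]])*1000
E
python3 - <<'E'
from balls import *
P=vision.read_camera("top")
for u,v in [(167.4,176),(176.6,176),(163.7,184.6),(172.3,183.1),(180.6,183.1),(163.7,192),(171.7,191.4),(180.3,191.7)]:
    X=ray(P,u,v,.016); print(X,tubf(X))
c,s=np.cos(TY),np.sin(TY)
im=cv2.resize(P["pixels"],None,fx=6,fy=6,interpolation=cv2.INTER_CUBIC)
def dr(pl,z,col):
    Y=[[TC[0]+c*x-s*y,TC[1]+s*x+c*y,z] for x,y in np.array(pl)/1000.]
    cv2.polylines(im,[np.int32(proj(P,np.array(Y))*6+3)],True,col,1)
dr([(-105,-78),(105,-78),(105,78),(-105,78)],.042,(0,0,255)); dr([(-75,-48),(75,-48),(75,48),(-75,48)],.004,(0,255,255))
cv2.imwrite("pics/tub.png",im[145*6:240*6,130*6:215*6])
E
```

```text
[0.6457 0.2989 0.016 ] [56.0793 13.4861]
[0.6463 0.272  0.016 ] [ 55.0914 -13.3422]
[0.6199 0.3084 0.016 ] [30.9892 24.5256]
[0.625  0.2836 0.016 ] [34.5    -0.5444]
[0.6256 0.2594 0.016 ] [ 33.6057 -24.7077]
[0.5981 0.3073 0.016 ] [ 9.1517 24.7428]
[0.6004 0.2841 0.016 ] [10.0544  1.4972]
[0.6002 0.2591 0.016 ] [  8.2404 -23.4709]
```

View pics/tub.png

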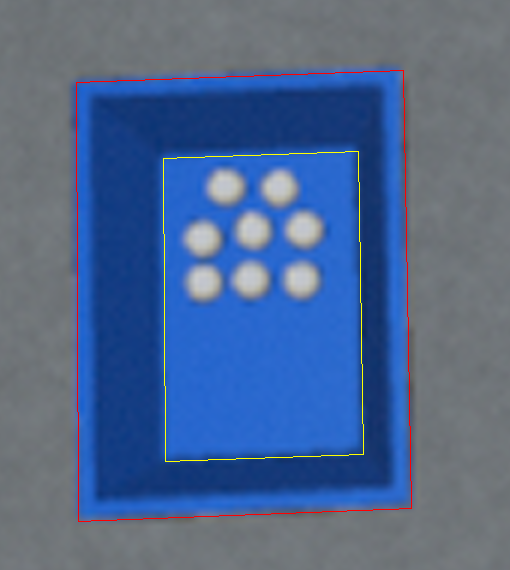

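>>> send_rows([
  {"hand":-1,"slide":[0,0,0],"spin":0.06},
  {"hand":-1,"slide":[0,20,3],"spin":0},
  {"hand":-1,"slide":[0,40,5],"spin":0},
  {"hand":-1,"slide":[0,40,5],"spin":0},
  {"hand":-1,"slide":[0,40,5],"spin":0},
  {"hand":-1,"slide":[0,40,5],"spin":0},
  {"hand":-1,"slide":[0,40,5],"spin":0},
  {"hand":-1,"slide":[0,40,5],"spin":0},
])

```text
time: 8.8
tool_pos: [0.4628, 0.2384, 0.1353]
tool_rot: [-0.253, 1.537, -0.209]
contact_force: [0.9, -1.2, -2.2]
opening: 0.0174
```

```bash
cat > st.py <<'E'
from balls import *
import sys
# where: bowl in tub frame, given tool-bowl offsets
B=np.array([.0443,.002,.0915])
def bowl():
    T=tool(); return T[:3,3]+T[:3,:3]@B
if __name__=="__main__":
    T=tool(); b=bowl(); print("t",observe()["time"],"tcp",T[:3,3],"bowl",b,"tub",tubf(b),"yaw",np.arctan2(T[1,2],T[0,2])+.006,"tilt",T[0,0],"roll",T[2,1],"F",observe()["contact_force"],"op",observe()["opening"])
    if len(sys.argv)>2:
        tx,ty,bz=map(float,sys.argv[1:4]); c,s=np.cos(TY),np.sin(TY)
        g=np.array([TC[0]+(c*tx-s*ty)/1000,TC[1]+(s*tx+c*ty)/1000,bz/1000]); print("move(tool mm)",(g-b)@T[:3,:3]*1000)
E
python3 st.py -36 12 60
```

```text
t 8.8 tcp [0.4628 0.2384 0.1353] bowl [0.5555 0.244  0.094 ] tub [-37.218  -35.7463] yaw 0.04971286114509109 tilt 0.03299145050811897 roll -0.008434125703964086 F [ 0.8762 -1.2062 -2.1887] op 0.01741656498844813
move(tool mm) [33.5655 48.0452 -0.7214]
```

>>> send_rows([
  {"hand":-1,"slide":[0,25,0],"spin":-0.012},
  {"hand":-1,"slide":[0,23,0],"spin":0},
  {"hand":-1,"slide":[0,0,0],"spin":0},
])

```text
time: 9.1
tool_pos: [0.4593, 0.2933, 0.1324]
tool_rot: [-0.265, 1.539, -0.203]
contact_force: [-0.5, -0.1, -1.3]
opening: 0.0179
```

```bash
python3 st.py -36 12 60; python3 - <<'E'
from st import *
q=vision.read_camera("top"); s=vision.read_camera("side")
T=tool(); b=bowl(); x0=np.r_[b,0,0.02,.06]
for n,k in (("top",q),("side",s)):
    X=scoop_obs(k,x0); x,e=fitpts(X,x0); print(n,len(X),x,e,x[:3]-b)
cv2.imwrite("pics/t6.png",cv2.resize(q["pixels"][140:250,110:230],None,fx=5,fy=5))
cv2.imwrite("pics/s6.png",cv2.resize(s["pixels"][130:230,190:320],None,fx=5,fy=5))
E
```

```text
t 9.1 tcp [0.4593 0.2933 0.1324] bowl [0.5518 0.3006 0.0909] tub [-37.4674  20.9434] yaw 0.06779754729361465 tilt 0.03097002585933334 roll -0.008275192121050299 F [-0.4723 -0.085  -1.3004] op 0.017850842579698743
move(tool mm) [31.0434 -8.6878  0.5162]
top 666 [ 0.5511  0.2977  0.0907 -0.0151  0.0132  0.0661] 0.0009985420271339158 [-0.0007 -0.0002 -0.0001]
side 282 [0.5527 0.3005 0.095  0.0177 0.0065 0.0939] 0.00158780171869499 [0.0009 0.0026 0.0042]
```

View pics/t6.png

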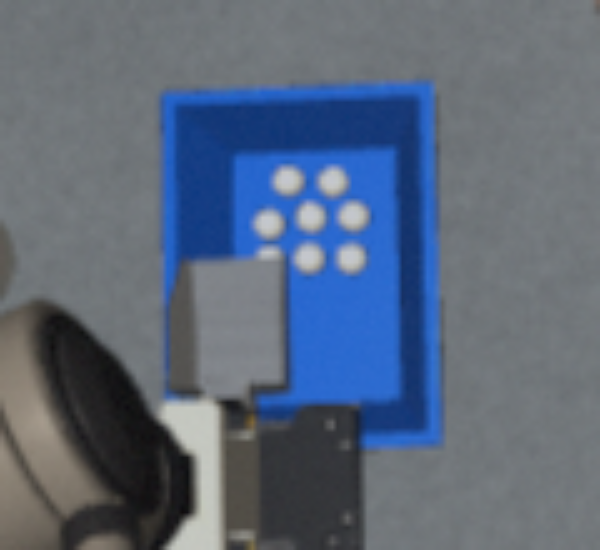

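View pics/s6.png

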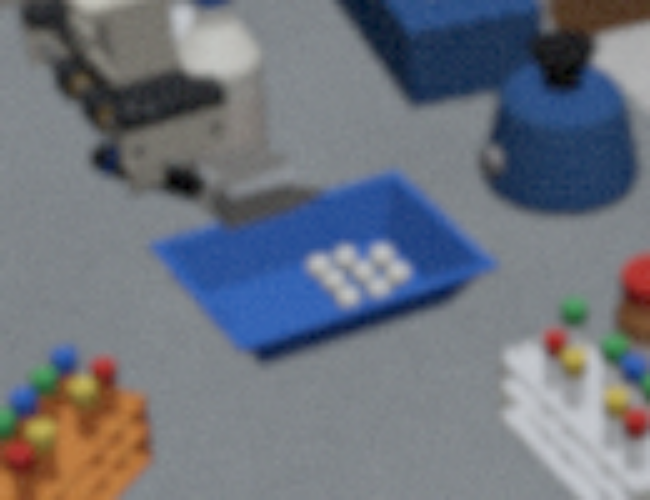

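>>> send_rows([
  {"hand":-1,"slide":[12,-6,1],"spin":0.005},
  {"hand":-1,"slide":[15,0,0],"spin":0},
  {"hand":-1,"slide":[0,0,0],"spin":0},
  {"hand":-1,"slide":[0,0,0],"spin":0},
])

```text
time: 9.6
tool_pos: [0.462, 0.2804, 0.1047]
tool_rot: [-0.373, 1.54, -0.322]
contact_force: [0.5, 0.1, -0.7]
opening: 0.0175
```

```bash
python3 st.py -36 12 7
```

```text
t 9.6 tcp [0.462  0.2804 0.1047] bowl [0.5545 0.2866 0.063 ] tub [-35.6262   6.8118] yaw 0.05742194353975194 tilt 0.028993428374381125 roll -0.011135264519890779 F [ 0.4803  0.0897 -0.7259] op 0.017529061083519624
move(tool mm) [55.8697  5.8071 -2.0165]
```

>>> send_rows([
  {"hand":-1,"slide":[12,5,0],"spin":0},
  {"hand":-1,"slide":[12,0,-1],"spin":0},
  {"hand":-1,"slide":[10,0,-1],"spin":0},
  {"hand":-1,"slide":[0,0,0],"spin":0},
])

```text
time: 10.0
tool_pos: [0.4614, 0.2845, 0.0689]
tool_rot: [-0.342, 1.539, -0.292]
contact_force: [-0.5, -0.0, -1.2]
opening: 0.0174
```

```bash
python3 st.py -36 12 6
```

```text
t 10.0 tcp [0.4614 0.2845 0.0689] bowl [0.554  0.2907 0.0273] tub [-35.9479  10.9211] yaw 0.05599268909783546 tilt 0.030453807331356275 roll -0.010648801703739778 F [-0.4985 -0.0331 -1.1575] op 0.017402626573962382
move(tool mm) [21.3006  1.3052 -0.703 ]
```

>>> send_rows([
  {"hand":-1,"slide":[10,1,0],"spin":0},
  {"hand":-1,"slide":[9,0,-1],"spin":0},
  {"hand":-1,"slide":[0,0,0],"spin":0},
])

```text
time: 10.3
tool_pos: [0.4658, 0.2874, 0.0523]
tool_rot: [-0.155, 1.528, -0.104]
contact_force: [0.2, 0.3, -0.9]
opening: 0.0174
```

```bash
python3 st.py -36 12 4; python3 - <<'E'
from st import *
q=vision.read_camera("top"); s=vision.read_camera("side")
cv2.imwrite("pics/t7.png",np.hstack([cv2.resize(q["pixels"][140:250,110:210],None,fx=4,fy=4),cv2.resize(s["pixels"][140:250,200:300],None,fx=4,fy=4)]))
E
```

```text
t 10.3 tcp [0.4658 0.2874 0.0523] bowl [0.5589 0.2938 0.0119] tub [-30.8072  13.736 ] yaw 0.05673400136034101 tilt 0.04278686577300894 roll -0.006645194381573349 F [ 0.2019  0.3337 -0.9307] op 0.01738641238646185
move(tool mm) [ 7.6553 -1.7388 -5.5045]
```

View pics/t7.png

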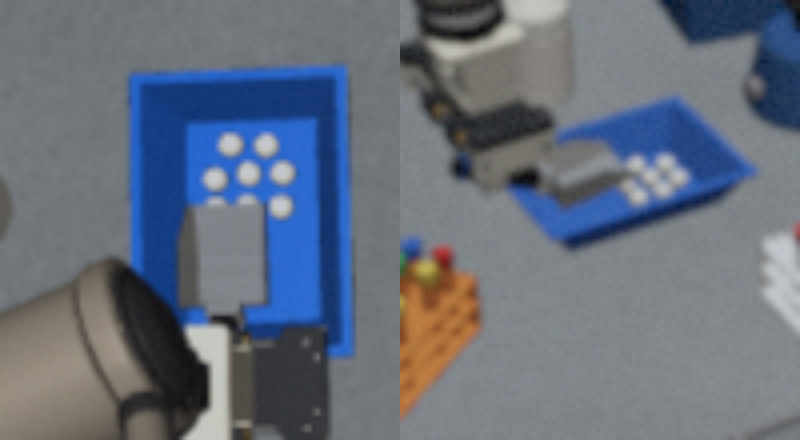

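>>> send_rows([
  {"hand":-1,"slide":[0,-1,-5],"spin":0},
  {"hand":-1,"slide":[5,0,0],"spin":0},
  {"hand":-1,"slide":[3,0,0],"spin":0},
  {"hand":-1,"slide":[0,0,0],"spin":0},
])

```text
time: 10.8
tool_pos: [0.4669, 0.2883, 0.05]
tool_rot: [-0.023, 1.512, 0.028]
contact_force: [-0.1, 0.2, -0.7]
opening: 0.0176
```

```bash
python3 st.py -36 12 4; python3 - <<'E'
from st import *
s=vision.read_camera("side")
cv2.imwrite("pics/t8.png",np.hstack([cv2.resize(s["pixels"][150:220,210:300],None,fx=8,fy=8)]))
E
```

```text
t 10.8 tcp [0.4669 0.2883 0.05  ] bowl [0.5607 0.295  0.0112] tub [-28.9636  14.824 ] yaw 0.057190779941457374 tilt 0.05918427777474722 roll -0.0013681748600036167 F [-0.0597  0.224  -0.7184] op 0.01757004031649826
move(tool mm) [ 6.7685 -2.8842 -7.4215]
```

View pics/t8.png

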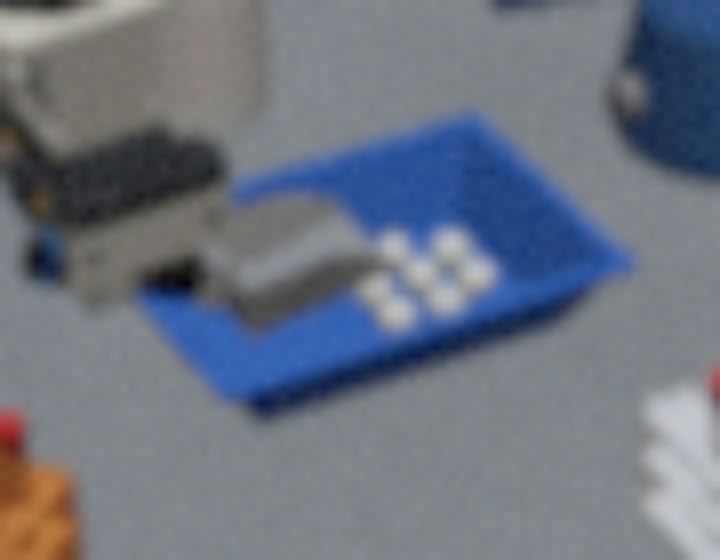

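```bash
python3 - <<'E'
from st import *
o=observe(); print(o["qpos"],o["qvel"],o["time"]); print(o["joint_efforts"],o["contact_force"],o["torque"])
q=vision.read_camera("top")
cv2.imwrite("pics/t9.png",cv2.resize(q["pixels"][155:225,140:210],None,fx=8,fy=8))
E
python3 st.py -36 12 4;
```

```text
[ 0.4269  0.5633  1.7205 -0.0318  0.804  -1.1735] [ 0.0005  0.0085  0.0065  0.005  -0.004  -0.0007] 10.85
[ -0.0172 -47.8659 -17.8435  -0.0798   0.0758   0.0086] [0.8131 0.7273 1.304 ] [ 0.0666 -0.2981 -0.0436]
t 10.9 tcp [0.4667 0.2883 0.0496] bowl [0.5604 0.295  0.0108] tub [-29.2631  14.8088] yaw 0.057229495207203884 tilt 0.05839624225586365 roll -0.0015543813526705426 F [-0.055  -0.3893  4.2379] op 0.017713455599808067
move(tool mm) [ 6.3547 -2.8652 -7.0918]
```

View pics/t9.png

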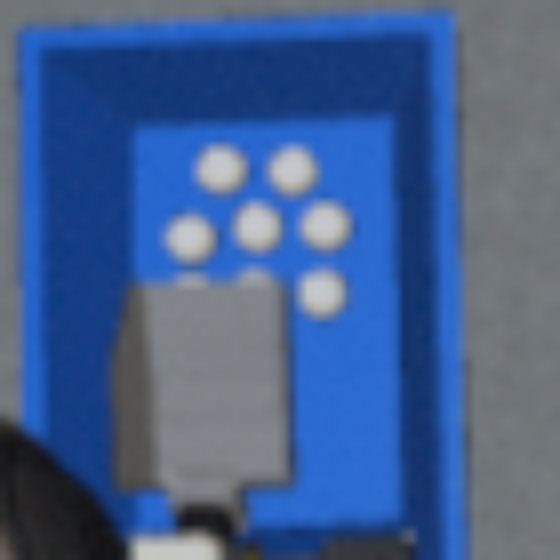

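>>> send_rows([
  {"hand":-1,"slide":[-10,0,0],"spin":0},
  {"hand":-1,"slide":[-8,0,-4],"spin":0},
  {"hand":-1,"slide":[0,-2,-5],"spin":0},
  {"hand":-1,"slide":[0,0,0],"spin":0},
  {"hand":-1,"slide":[0,0,0],"spin":0},
])

```text
time: 11.4
tool_pos: [0.4529, 0.2847, 0.067]
tool_rot: [-0.068, 1.518, -0.016]
contact_force: [-0.4, 0.8, -1.7]
opening: 0.0178
```

```bash
python3 st.py -36 12 4; python3 - <<'E'
from st import *
q=vision.read_camera("top"); s=vision.read_camera("side")
T=tool(); b=bowl(); x0=np.r_[b,0,0.0,.06]
for n,k in (("top",q),("side",s)):
    X=scoop_obs(k,x0); x,e=fitpts(X,x0); print(n,len(X),x,e,x[:3]-b)
cv2.imwrite("pics/t10.png",np.hstack([cv2.resize(q["pixels"][150:225,140:215],None,fx=5,fy=5),cv2.resize(s["pixels"][150:225,210:285],None,fx=5,fy=5)]))
E
```

```text
t 11.4 tcp [0.4529 0.2847 0.067 ] bowl [0.5464 0.2914 0.0276] tub [-43.4726  12.0779] yaw 0.05750564787043795 tilt 0.05230231305633204 roll -0.003535930306778689 F [-0.4465  0.763  -1.6793] op 0.01780092642704576
move(tool mm) [23.9114  0.0783  6.2336]
top 642 [ 0.5457  0.2881  0.0391  0.036  -0.131   0.0383] 0.0011676461556176445 [-0.0007 -0.0032  0.0118]
side 248 [ 0.5515  0.2921  0.0435  0.0575 -0.0457  0.0672] 0.0015919976538918013 [0.0051 0.0007 0.0162]
```

View pics/t10.png

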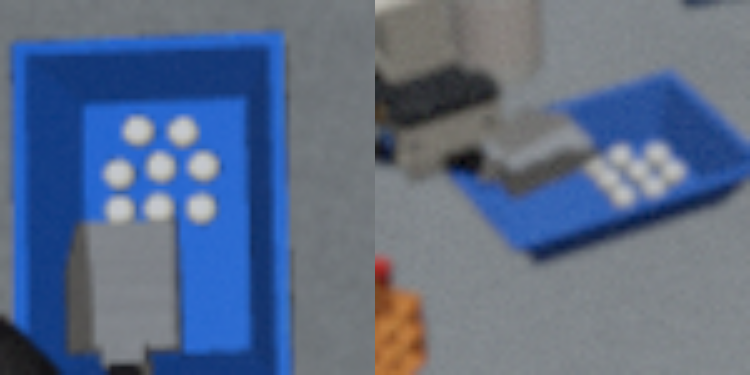

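```bash
python3 - <<'E'
from st import *
q=vision.read_camera("top"); s=vision.read_camera("side")
T=tool(); print(T[:3,3],T[0,0])
x0=np.array([.5457,.289,.038,0,-.1,.06])
for it in range(2):
    Xt=scoop_obs(q,x0);Xs=scoop_obs(s,x0)
    f=lambda X:X[X[:,2]>.015]
    Xt=f(Xt)
    x,e=fitpts(Xt,x0); print("top",len(Xt),x,e)
    X=np.vstack([Xt,f(Xs)]); x,e=fitpts(X,x0); print("both",len(X),x,e); x0=x
M=model(); R=Ro.from_euler('xyz',x[3:]).as_matrix(); Y=M@R.T+x[:3]
ims=[]
for n,k,(r0,r1,c0,c1) in (("ot",q,(180,240,145,195)),("os",s,(150,210,210,260))):
    im=cv2.resize(k["pixels"],None,fx=8,fy=8,interpolation=cv2.INTER_CUBIC)
    for u,v in proj(k,Y): cv2.circle(im,(int(u*8+4),int(v*8+4)),1,(0,0,255),-1)
    ims.append(im[r0*8:r1*8,c0*8:c1*8])
cv2.imwrite("pics/o11.png",np.hstack(ims))
E
```

```text
[0.4532 0.2848 0.0668] 0.052270773138316795
top 678 [ 0.5483  0.288   0.0404  0.0215 -0.119   0.0425] 0.0010205869948467902
both 969 [ 0.551   0.2899  0.0416  0.0208 -0.1352  0.0432] 0.0013460910680141527
top 637 [ 0.5514  0.2882  0.041   0.0167 -0.1255  0.0393] 0.0009243977662252618
both 921 [ 0.5514  0.29    0.0418  0.0199 -0.1295  0.0463] 0.0013080576867646018
```

View pics/o11.png

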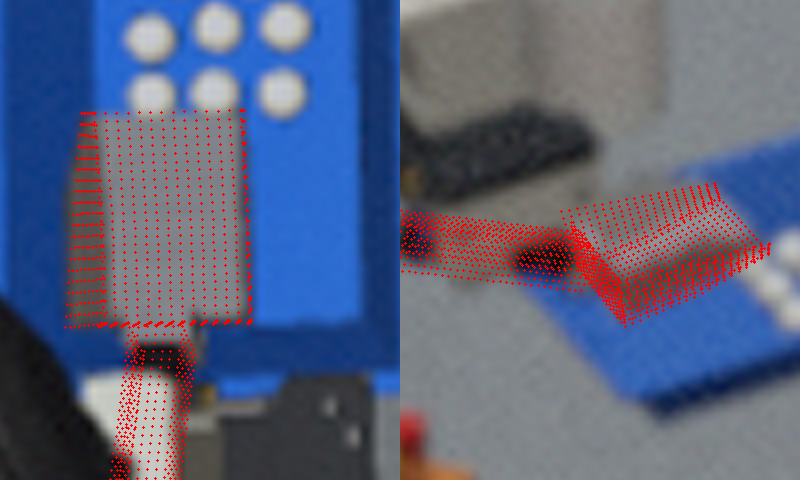

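>>> send_rows([
  {"hand":-1,"slide":[-25,0,0],"spin":0},
  {"hand":-1,"slide":[-30,0,0],"spin":0},
  {"hand":-1,"slide":[0,10,-25],"spin":0},
  {"hand":-1,"slide":[0,10,-35],"spin":0},
  {"hand":-1,"slide":[0,10,-35],"spin":0},
  {"hand":-1,"slide":[0,5,-25],"spin":0},
  {"hand":-1,"slide":[0,0,0],"spin":0},
])

```text
time: 12.3
tool_pos: [0.3263, 0.314, 0.1161]
tool_rot: [-0.064, 1.519, -0.016]
contact_force: [-0.1, 0.2, -1.3]
opening: 0.0179
```

```bash
python3 st.py -36 12 4; python3 - <<'E'
from st import *
q=vision.read_camera("top"); s=vision.read_camera("side")
cv2.imwrite("pics/t12.png",np.hstack([cv2.resize(q["pixels"][150:300,90:260],None,fx=3,fy=3),cv2.resize(s["pixels"][120:270,140:270],None,fx=3,fy=3)]))
E
```

```text
t 12.3 tcp [0.3263 0.314  0.1161] bowl [0.4197 0.3204 0.0766] tub [-168.0905   48.7225] yaw 0.053958623679708176 tilt 0.051759987013455855 roll -0.003309752247267584 F [-0.0606  0.2057 -1.265 ] op 0.017947638830994074
move(tool mm) [ 79.4902 -34.7221 128.6324]
```

View pics/t12.png

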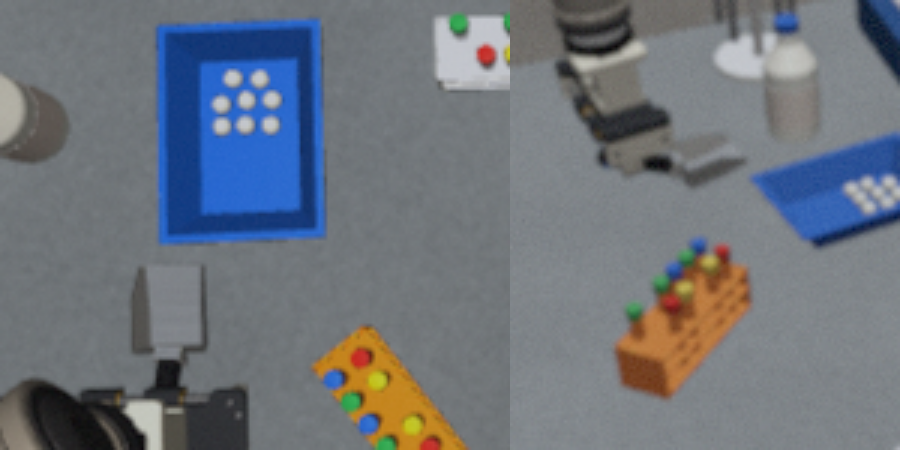

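>>> send_rows([
  {"hand":-1,"slide":[20,-8,-2],"spin":0},
  {"hand":-1,"slide":[25,-4,-2],"spin":0},
  {"hand":-1,"slide":[20,0,-2],"spin":0},
  {"hand":-1,"slide":[10,0,0],"spin":0},
  {"hand":-1,"slide":[0,0,0],"spin":0},
])

```text
time: 12.9
tool_pos: [0.3362, 0.3033, 0.0404]
tool_rot: [0.033, 1.508, 0.077]
contact_force: [0.9, -0.2, -1.2]
opening: 0.0175
```

>>> send_rows([
  {"hand":-1,"slide":[5,0,-4],"spin":0},
  {"hand":-1,"slide":[4,0,-3],"spin":0},
  {"hand":-1,"slide":[0,0,0],"spin":0},
])

```text
time: 13.2
tool_pos: [0.3315, 0.3037, 0.0317]
tool_rot: [0.057, 1.505, 0.1]
contact_force: [-0.7, -0.6, -0.2]
opening: 0.0176
```

```bash
python3 st.py -36 12 4; python3 - <<'E'
from st import *
q=vision.read_camera("top"); s=vision.read_camera("side")
cv2.imwrite("pics/t13.png",np.hstack([cv2.resize(q["pixels"][180:300,90:220],None,fx=3,fy=3),cv2.resize(s["pixels"][140:200,160:230],None,fx=6,fy=6)]))
E
```

```text
t 13.2 tcp [0.3315 0.3037 0.0317] bowl [ 0.4256  0.3099 -0.0065] tub [-162.9141   37.881 ] yaw 0.048049899224816006 tilt 0.06556492321432267 roll 0.003784410208902411 F [-0.6849 -0.6287 -0.1733] op 0.017639770674459602
move(tool mm) [ -2.1768 -23.4524 127.7979]
```

View pics/t13.png

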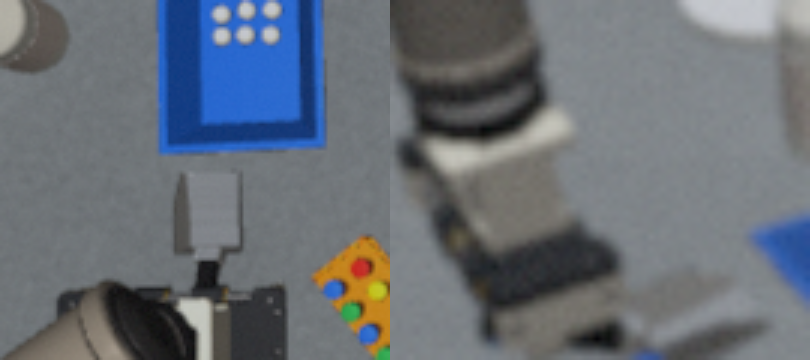

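>>> send_rows([
  {"hand":-0.45,"slide":[0,0,0],"spin":0},
  {"hand":-0.45,"slide":[0,0,0],"spin":0},
  {"hand":-0.45,"slide":[0,0,0],"spin":0},
  {"hand":-0.45,"slide":[-5,0,-2],"spin":0},
  {"hand":-0.45,"slide":[-4,0,0],"spin":0},
  {"hand":-0.45,"slide":[0,0,0],"spin":0},
])

```text
time: 13.9
tool_pos: [0.3301, 0.3047, 0.0433]
tool_rot: [0.089, 1.501, 0.132]
contact_force: [0.0, -0.6, 0.4]
opening: 0.0254
```

```bash
cat > sc.py <<'E'
from st import *
def measure(x0,zcut,tag,show=True):
    q=vision.read_camera("top"); s=vision.read_camera("side")
    for it in range(2):
        Xt=scoop_obs(q,x0);Xs=scoop_obs(s,x0); f=lambda X:X[X[:,2]>zcut]
        X=np.vstack([f(Xt),f(Xs)]); x,e=fitpts(X,x0); x0=x
    xt,et=fitpts(f(Xt),x0)
    print("both",len(X),x,e,"tub",tubf(x),"\ntop",xt)
    M=model(); R=Ro.from_euler('xyz',x[3:]).as_matrix(); Y=M@R.T+x[:3]; ims=[]
    for k in (q,s):
        c=proj(k,x[None,:3])[0]; c=[int(c[0]),int(c[1])]
        im=cv2.resize(k["pixels"],None,fx=8,fy=8,interpolation=cv2.INTER_CUBIC); raw=im.copy()
        for u,v in proj(k,Y): cv2.circle(im,(int(u*8+4),int(v*8+4)),1,(0,0,255),-1)
        sl=np.s_[(c[1]-25)*8:(c[1]+25)*8,(c[0]-24)*8:(c[0]+24)*8]; ims+= [im[sl],raw[sl]]
    a=np.vstack([np.hstack(ims[:2]),np.hstack(ims[2:])]); cv2.imwrite(f"pics/{tag}.png",cv2.resize(a,(744,int(744*a.shape[0]/a.shape[1]))) if a.shape[0]<=600 else cv2.resize(a,None,fx=.75,fy=.75))
    T=tool(); Tb=np.eye(4);Tb[:3,:3]=R;Tb[:3,3]=x[:3]; I=np.linalg.inv(T)@Tb
    print("in tool",I[:3,3],"pitch rel: scoop pitch+tilt",x[4]+T[0,0],"tilt",T[0,0],"tcp",T[:3,3])
    return x
E
python3 - <<'E'
from sc import *
print(tool())
measure(np.array([.43,.307,0.002,0,0,.05]),.003,"m14")
E
```

```text
[[ 0.0695 -0.043   0.9967  0.3301]
 [ 0.0092  0.9991  0.0425  0.3047]
 [-0.9975  0.0062  0.0698  0.0433]
 [ 0.      0.      0.      1.    ]]
both 899 [0.4302 0.3072 0.0032 0.0051 0.0382 0.0263] 0.0015070069492938674 tub [-158.4375   34.9713] 
top [ 0.43    0.306   0.0023 -0.0069  0.0286  0.0415]
in tool [ 0.0465 -0.0018  0.0974] pitch rel: scoop pitch+tilt 0.10716026635184918 tilt 0.06892676626289218 tcp [0.3299 0.3045 0.0428]
```

View pics/m14.png

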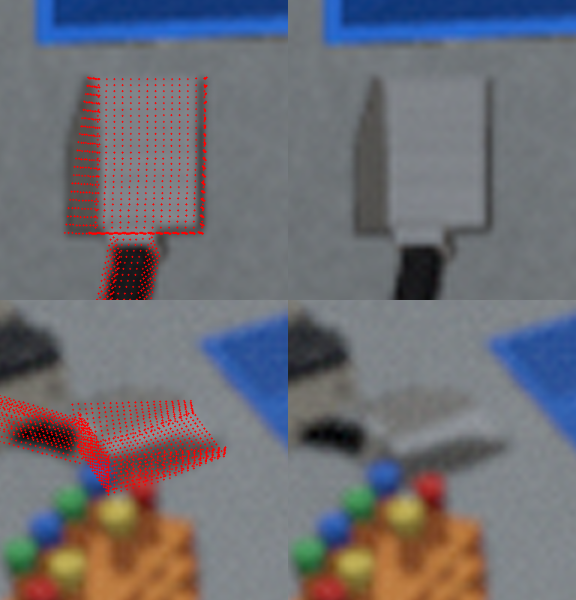

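>>> send_rows([
  {"hand":-1,"slide":[0,0,0],"spin":0},
  {"hand":-1,"slide":[0,0,0],"spin":0},
  {"hand":-1,"slide":[0,0,0],"spin":0},
  {"hand":-1,"slide":[0,0,0],"spin":0},
], grip_force=30)

```text
time: 14.4
tool_pos: [0.3299, 0.3046, 0.0428]
tool_rot: [0.084, 1.501, 0.127]
contact_force: [-0.6, 0.5, 1.2]
opening: 0.0176
```

>>> send_rows([
  {"hand":-1,"slide":[-7,0,0],"spin":0},
  {"hand":-1,"slide":[-5,0,0],"spin":0},
  {"hand":-1,"slide":[0,0,0],"spin":0},
  {"hand":-1,"slide":[0,0,0],"spin":0},
])

```text
time: 14.8
tool_pos: [0.3285, 0.3041, 0.0555]
tool_rot: [0.075, 1.503, 0.117]
contact_force: [-0.9, 0.0, -0.6]
opening: 0.0175
```

```bash
python3 - <<'E'
from sc import *
T=tool()
measure(np.array([.43,.307,T[2,3]-.043,0,0,.05]),.006,"m15")
E
```

```text
both 949 [0.4298 0.3081 0.0144 0.0213 0.0042 0.0393] 0.0013964814337820357 tub [-158.8548   35.8817] 
top [0.4296 0.3069 0.0136 0.0136 0.0019 0.0368]
in tool [ 0.0476 -0.0005  0.0984] pitch rel: scoop pitch+tilt 0.07153050812937965 tilt 0.06734857757181006 tcp [0.3285 0.3041 0.0553]
```

View pics/m15.png

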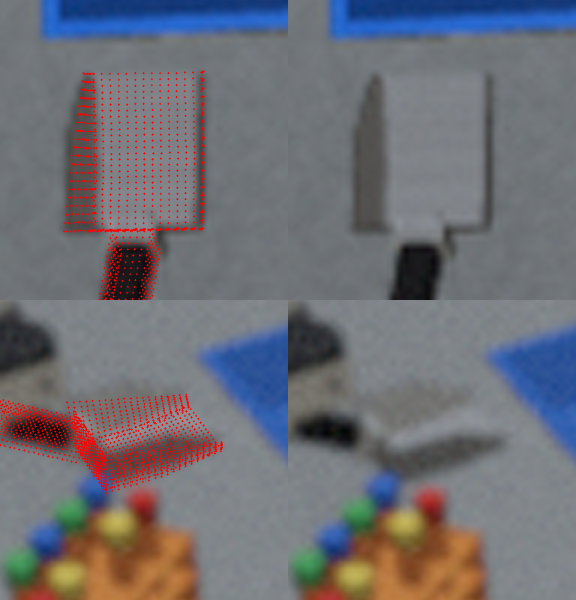

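>>> send_rows([
  {"hand":-1,"slide":[0,0,13],"spin":-0.01},
  {"hand":-1,"slide":[-1,0,12],"spin":0},
  {"hand":-1,"slide":[0,0,0],"spin":0},
  {"hand":-1,"slide":[0,0,0],"spin":0},
])

```text
time: 15.3
tool_pos: [0.3563, 0.3053, 0.0579]
tool_rot: [0.062, 1.503, 0.115]
contact_force: [0.3, -0.9, -0.8]
opening: 0.0176
```

```bash
sed -i 's/^B=.*/B=np.array([.044,.0005,.0985])/' st.py; python3 st.py -133 36 12
```

```text
t 15.3 tcp [0.3563 0.3053 0.0579] bowl [0.4574 0.3114 0.0207] tub [-131.1068   37.4313] yaw 0.0590279608432315 tilt 0.06752099437475018 roll 0.004184684818112367 F [ 0.3334 -0.9463 -0.79  ] op 0.017568143771355405
move(tool mm) [ 8.5634 -1.4824 -2.4686]
```

>>> send_rows([
  {"hand":-1,"slide":[-6,0,-2],"spin":0},
  {"hand":-1,"slide":[-6,0,0],"spin":0},
  {"hand":-1,"slide":[-5,0,0],"spin":0},
  {"hand":-1,"slide":[0,0,0],"spin":0},
])

```text
time: 15.7
tool_pos: [0.3514, 0.3044, 0.0757]
tool_rot: [0.043, 1.506, 0.096]
contact_force: [-0.6, -0.4, -1.4]
opening: 0.0177
```

```bash
sed -i 's/^B=.*/B=np.array([.049,.0005,.0985])/' st.py; python3 st.py -133 36 12
```

```text
t 15.7 tcp [0.3514 0.3044 0.0757] bowl [0.4527 0.3104 0.0332] tub [-135.7734   36.7439] yaw 0.0589947230621868 tilt 0.06474372554804253 roll 0.0027984723750968804 F [-0.6226 -0.4495 -1.4175] op 0.017725258391707646
move(tool mm) [21.3596 -0.7813  1.3941]
```

```bash
python3 - <<'E'
from sc import *
T=tool()
measure(np.r_[bowl(),0,0.05,.055],.006,"m16")
s=vision.read_camera("side"); cv2.imwrite("pics/s16.png",cv2.resize(s["pixels"][140:215,170:260],None,fx=8,fy=8))
E
```

```text
both 1107 [0.4575 0.3106 0.0336 0.0156 0.0203 0.0553] 0.0019094357806267062 tub [-131.0358   36.6608] 
top [ 0.4585  0.3091  0.0328 -0.0004  0.0323  0.0914]
in tool [0.0484 0.0005 0.1033] pitch rel: scoop pitch+tilt 0.08488177841173675 tilt 0.06459359405429366 tcp [0.3515 0.3043 0.0753]
```

View pics/m16.png

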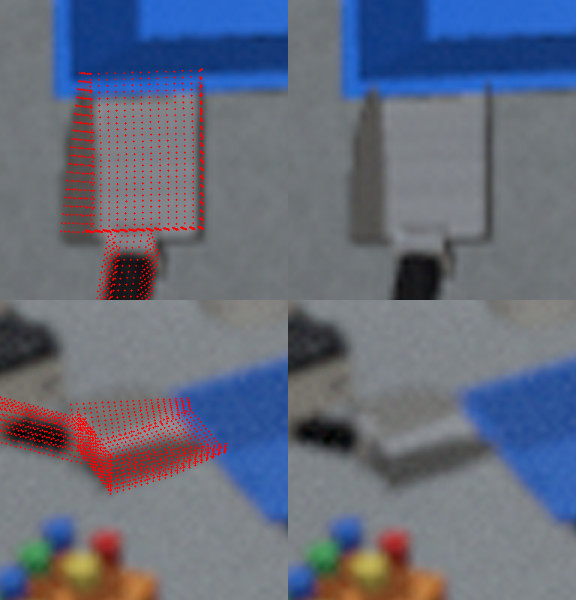

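View pics/s16.png

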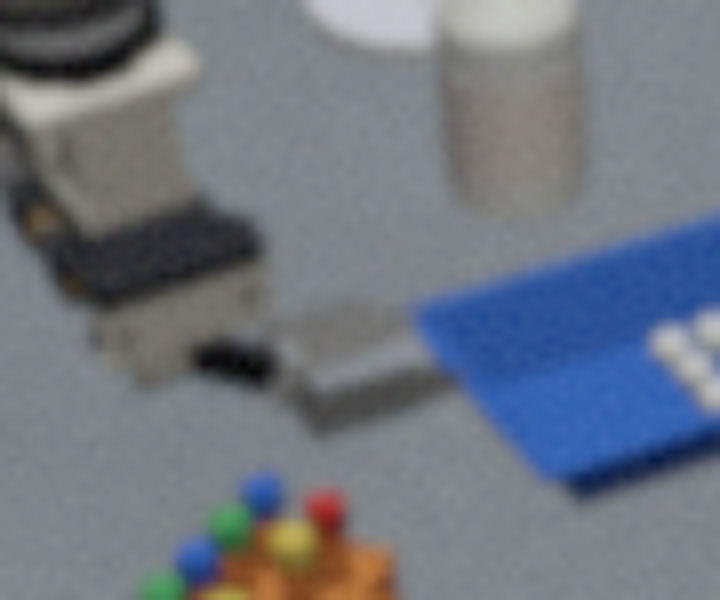

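>>> send_rows([
  {"hand":-1,"slide":[-6,0,3],"spin":0},
  {"hand":-1,"slide":[-6,0,2],"spin":0},
  {"hand":-1,"slide":[0,0,0],"spin":0},
])

```text
time: 16.15
tool_pos: [0.3553, 0.3043, 0.0879]
tool_rot: [0.027, 1.508, 0.08]
contact_force: [-0.2, 0.3, -1.9]
opening: 0.0177
```

```bash
python3 st.py -133 36 12;python3 - <<'E'
from sc import *
s=vision.read_camera("side");q=vision.read_camera("top"); cv2.imwrite("pics/s17.png",np.hstack([cv2.resize(k["pixels"][a:a+60,b:b+60],None,fx=6,fy=6) for k,a,b in ((s,155,185),(q,190,135))]))
E
```

```text
t 16.15 tcp [0.3553 0.3043 0.0879] bowl [0.4565 0.3102 0.0451] tub [-131.9768   36.3641] yaw 0.05919717435234395 tilt 0.06258918916303657 roll 0.0016983273571827134 F [-0.1842  0.2932 -1.9029] op 0.017699181458086282
move(tool mm) [33.019  -0.4284 -3.099 ]
```

View pics/s17.png

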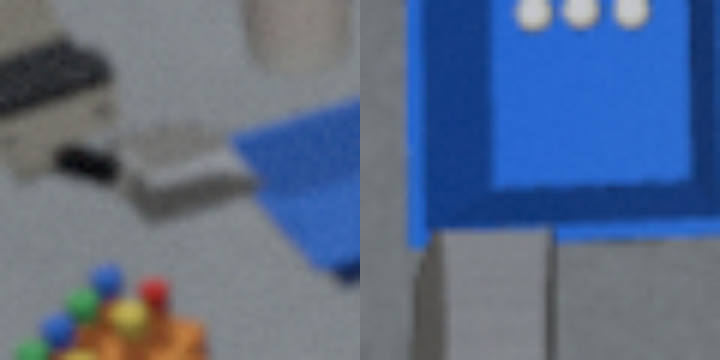

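```bash
python3 - <<'E'
from sc import *
T=tool()
measure(np.r_[bowl(),0,0.02,.055],.045,"m18")
E
```

```text
both 677 [0.4545 0.3095 0.0441 0.0139 0.0518 0.0702] 0.0012679956011795572 tub [-134.0611   35.7996] 
top [0.4542 0.308  0.0431 0.0072 0.0437 0.056 ]
in tool [0.0488 0.0004 0.0974] pitch rel: scoop pitch+tilt 0.11254240279703343 tilt 0.06079075690346236 tcp [0.3545 0.3038 0.0869]
```

View pics/m18.png

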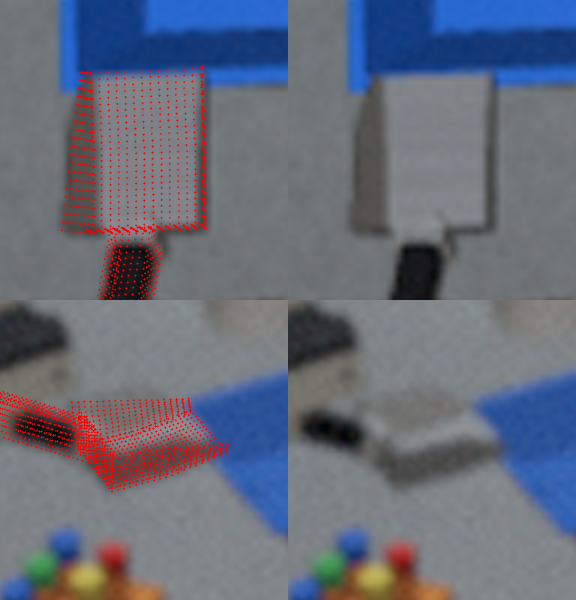

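```bash
python3 - <<'E'
import numpy as np
a=np.radians(32); ax=np.array([-np.cos(a),np.sin(a)]); dn=np.array([-np.sin(a),-np.cos(a)]); g=np.array([-81.5,48.7])
H=[g+ax*t+dn*10 for t in np.linspace(-47,47,200)]
pts=np.array(H+[np.array([-36,z]) for z in np.linspace(0,31,30)]+[np.array([x,0]) for x in np.linspace(-36,0,20)])
for p in (0,.1,.14,.18,.22):
    c,s=np.cos(p),np.sin(p); q=(pts-np.array([38,6]))
    Q=np.c_[c*q[:,0]+s*q[:,1],-s*q[:,0]+c*q[:,1]]  # nose down, rel lip
    out=[]
    for h in (0,3,6,9,14):
        for lx in np.arange(-80,60,.5):
            X=Q[:,0]+lx; Z=Q[:,1]+h+4
            wall=-75-22/38*(Z-4)
            inside=(Z<43)&(X<wall+1)   # in wall or rim (solid until -105)
            if not (inside&(X>-106)).any() and Z.min()>=3.9+(-.5): break
        out.append((h,lx))
    print(p,out, "lowest rel lip",Q[:,1].min())
E
```

```text
0 [(0, np.float64(59.5)), (3, np.float64(59.5)), (6, np.float64(-80.0)), (9, np.float64(-80.0)), (14, np.float64(-80.0))] lowest rel lip -6.0
0.1 [(0, np.float64(59.5)), (3, np.float64(-80.0)), (6, np.float64(-80.0)), (9, np.float64(-80.0)), (14, np.float64(-80.0))] lowest rel lip -2.1763551590886854
0.14 [(0, np.float64(59.5)), (3, np.float64(-80.0)), (6, np.float64(-80.0)), (9, np.float64(-80.0)), (14, np.float64(-80.0))] lowest rel lip -0.6386576207948362
0.18 [(0, np.float64(-80.0)), (3, np.float64(-80.0)), (6, np.float64(-80.0)), (9, np.float64(-80.0)), (14, np.float64(-80.0))] lowest rel lip 0.9000616334525899
0.22 [(0, np.float64(-80.0)), (3, np.float64(-80.0)), (6, np.float64(-80.0)), (9, np.float64(-80.0)), (14, np.float64(-80.0))] lowest rel lip 2.4373409810894016
```

```bash
python3 - <<'E'
import numpy as np
a=np.radians(32); ax=np.array([-np.cos(a),np.sin(a)]); dn=np.array([-np.sin(a),-np.cos(a)]); g=np.array([-81.5,48.7])
H=[g+ax*t+dn*10 for t in np.linspace(-47,47,400)]
pts=np.array(H+[np.array([-36,z]) for z in np.linspace(0,31,60)]+[np.array([x,0]) for x in np.linspace(-36,0,40)])
for p in (0,.1,.14,.18,.22,.26,.3):
    c,s=np.cos(p),np.sin(p); q=(pts-np.array([38,6]))
    Q=np.c_[c*q[:,0]+s*q[:,1],-s*q[:,0]+c*q[:,1]]
    out=[]
    for h in (0,3,6,9,14,20):
        hh=max(h,-Q[:,1].min())
        for lx in np.arange(60,-80,-.5):
            X=Q[:,0]+lx; Z=Q[:,1]+hh+4
            if ((Z<42.5)&(X<-75-22/38*(Z-4))&(X>-106)).any(): break
        out.append((round(hh,1),lx))
    print(p,out)
E
```

```text
0 [(np.float64(6.0), np.float64(24.5)), (np.float64(6.0), np.float64(24.5)), (6, np.float64(24.5)), (9, np.float64(19.5)), (14, np.float64(11.5)), (20, np.float64(2.0))]
0.1 [(np.float64(2.2), np.float64(10.0)), (3, np.float64(9.0)), (6, np.float64(5.0)), (9, np.float64(1.0)), (14, np.float64(-5.5)), (20, np.float64(-13.0))]
0.14 [(np.float64(0.6), np.float64(5.0)), (3, np.float64(2.5)), (6, np.float64(-1.0)), (9, np.float64(-5.0)), (14, np.float64(-10.5)), (20, np.float64(-15.5))]
0.18 [(0, np.float64(0.0)), (3, np.float64(-3.5)), (6, np.float64(-6.5)), (9, np.float64(-10.0)), (14, np.float64(-13.5)), (20, np.float64(-17.0))]
0.22 [(0, np.float64(-5.5)), (3, np.float64(-8.5)), (6, np.float64(-11.0)), (9, np.float64(-13.0)), (14, np.float64(-16.0)), (20, np.float64(-19.5))]
0.26 [(0, np.float64(-10.0)), (3, np.float64(-11.5)), (6, np.float64(-13.5)), (9, np.float64(-15.0)), (14, np.float64(-18.0)), (20, np.float64(-21.5))]
0.3 [(0, np.float64(-12.0)), (3, np.float64(-14.0)), (6, np.float64(-15.5)), (9, np.float64(-17.5)), (14, np.float64(-20.0)), (20, np.float64(-23.5))]
```

>>> send_rows([
  {"hand":-1,"slide":[0,0,-20],"spin":0},
  {"hand":-1,"slide":[0,0,-20],"spin":0},
  {"hand":-1,"slide":[12,0,-3],"spin":0},
  {"hand":-1,"slide":[10,0,-2],"spin":0},
  {"hand":-1,"slide":[0,0,0],"spin":0},
  {"hand":-1,"slide":[0,0,0],"spin":0},
])

```text
time: 16.95
tool_pos: [0.3104, 0.3018, 0.0617]
tool_rot: [0.028, 1.508, 0.081]
contact_force: [-0.1, -0.1, -1.5]
opening: 0.0179
```

```bash
python3 st.py -133 36 12
```

```text
t 16.95 tcp [0.3104 0.3018 0.0617] bowl [0.4117 0.3077 0.0191] tub [-176.9251   36.5888] yaw 0.05880213217080284 tilt 0.06293490821233966 roll 0.0017796999558966735 F [-0.091  -0.1267 -1.5348] op 0.017937064352979662
move(tool mm) [ 9.8101 -0.2424 43.3958]
```

>>> send_rows([
  {"hand":-1,"slide":[0,0,0],"spin":0},
  {"hand":-1,"slide":[0,0,0],"spin":0},
  {"hand":-1,"slide":[0,0,0],"spin":0},
], grip_force=4)

```text
time: 17.25
tool_pos: [0.3116, 0.3023, 0.0627]
tool_rot: [0.044, 1.506, 0.097]
contact_force: [-0.7, 0.1, -1.5]
opening: 0.0178
```

```bash
python3 - <<'E'
from sc import *
measure(np.r_[bowl(),0,0.1,.055],.006,"m19")
E
```

```text
both 592 [0.4033 0.3069 0.0057 0.0012 0.0921 0.0589] 0.0013227419628626769 tub [-185.3457   36.275 ] 
top [0.4033 0.3059 0.005  0.0068 0.0798 0.0464]
in tool [ 0.0628 -0.0004  0.088 ] pitch rel: scoop pitch+tilt 0.15686306663499366 tilt 0.06479718141779678 tcp [0.3115 0.3023 0.0627]
```

View pics/m19.png

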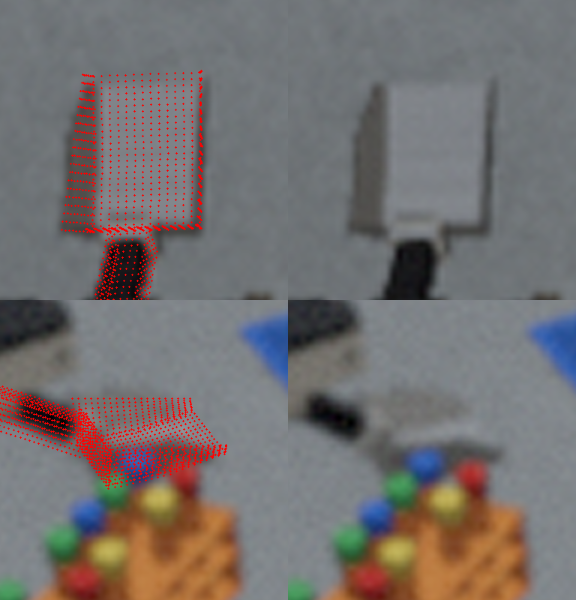

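>>> send_rows([
  {"hand":-1,"slide":[0,0,0],"spin":0},
  {"hand":-1,"slide":[0,0,0],"spin":0},
  {"hand":-1,"slide":[-20,0,0],"spin":0},
  {"hand":-1,"slide":[-25,0,0],"spin":0},
  {"hand":-1,"slide":[0,0,0],"spin":0},
], grip_force=55)

```text
time: 17.85
tool_pos: [0.3082, 0.3016, 0.1083]
tool_rot: [0.029, 1.508, 0.081]
contact_force: [0.2, -0.6, -1.1]
opening: 0.0179
```

```bash
python3 - <<'E'
from sc import *
T=tool(); print(T[:3,3])
measure(np.r_[.403,.306,T[2,3]-.0627+.01,0,0.13,.055],.025,"m20")
E
```

```text
[0.3082 0.3016 0.1083]
both 933 [0.3965 0.3061 0.0483 0.0222 0.1899 0.0564] 0.0012585624266300164 tub [-192.1847   35.8752] 
top [0.3963 0.3049 0.0477 0.0106 0.1887 0.0533]
in tool [0.0631 0.0008 0.086 ] pitch rel: scoop pitch+tilt 0.24962010317937589 tilt 0.05975856384983114 tcp [0.3071 0.3007 0.1061]
```

View pics/m20.png

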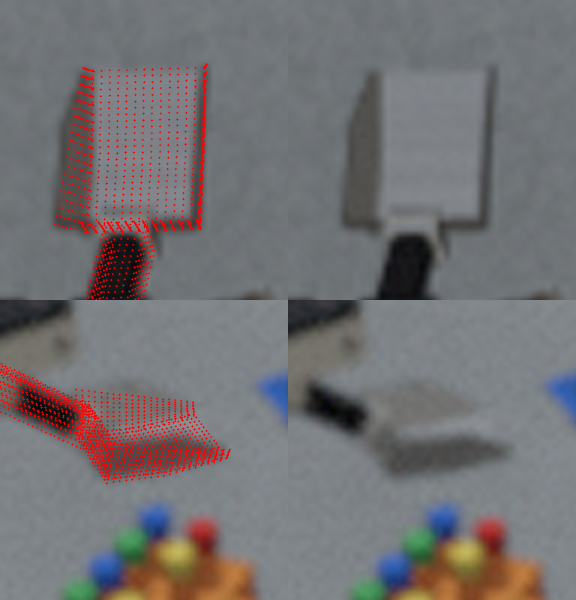

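```bash
sed -i 's/^B=.*/B=np.array([.0631,.0008,.086])/' st.py; python3 st.py -46.5 12 60
```

```text
t 17.95 tcp [0.3071 0.3007 0.1061] bowl [0.3965 0.3061 0.0483] tub [-192.1375   35.9101] yaw 0.0581023290922503 tilt 0.05975856384983114 roll -0.00034223704480743425 F [ 0.5595 -0.3643 -0.4617] op 0.017775225316807933
move(tool mm) [ -2.9794 -22.6017 146.2871]
```

>>> send_rows([
  {"hand":-1,"slide":[-20,0,10],"spin":0},
  {"hand":-1,"slide":[-10,-8,35],"spin":0},
  {"hand":-1,"slide":[0,-7,35],"spin":0},
  {"hand":-1,"slide":[0,-7,30],"spin":0},
  {"hand":-1,"slide":[0,0,25],"spin":0},
  {"hand":-1,"slide":[0,0,10],"spin":0},
  {"hand":-1,"slide":[0,0,0],"spin":0},
  {"hand":-1,"slide":[0,0,0],"spin":0},
])

```text
time: 18.75
tool_pos: [0.4501, 0.2826, 0.1343]
tool_rot: [-0.194, 1.527, -0.141]
contact_force: [-0.3, -0.4, -1.7]
opening: 0.0178
```

```bash
python3 st.py -46.5 12 30; python3 - <<'E'
from sc import *
measure(np.r_[bowl(),0,0.19,.055],.05,"m21")
E
```

```text
t 18.75 tcp [0.4501 0.2826 0.1343] bowl [0.5386 0.2877 0.0749] tub [-51.5045   8.8209] yaw 0.05980103361885868 tilt 0.043171905452470904 roll -0.008423615167345237 F [-0.3499 -0.4404 -1.7391] op 0.01783483009343627
move(tool mm) [45.0405  3.5954  3.0558]
both 886 [0.5361 0.2868 0.0726 0.0022 0.2246 0.0533] 0.0013603226240898217 tub [-53.9963   8.0658] 
top [ 0.536   0.2849  0.0718 -0.0071  0.2161  0.0503]
in tool [ 0.0658 -0.0002  0.0836] pitch rel: scoop pitch+tilt 0.2683447845750667 tilt 0.04376789355424415 tcp [0.4499 0.2828 0.1347]
```

View pics/m21.png

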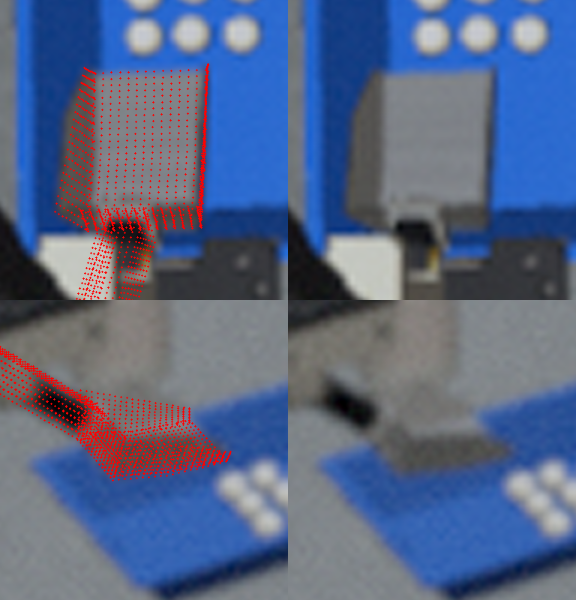

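```bash
sed -i 's/^B=.*/B=np.array([.0655,.0003,.084])/' st.py; python3 st.py -49 12 22
```

```text
t 18.85 tcp [0.4499 0.2828 0.1347] bowl [0.5365 0.2873 0.0729] tub [-53.5593   8.5842] yaw 0.06041607807941582 tilt 0.04376789355424415 roll -0.008214377115464223 F [ 0.1939 -0.1884 -0.6813] op 0.017527384149492415
move(tool mm) [51.051   3.8661  2.3224]
```

>>> send_rows([
  {"hand":-1,"slide":[15,4,3],"spin":0},
  {"hand":-1,"slide":[15,0,1],"spin":0},
  {"hand":-1,"slide":[8,0,0],"spin":0},
  {"hand":-1,"slide":[0,0,0],"spin":0},
])

```text
time: 19.25
tool_pos: [0.4519, 0.288, 0.0967]
tool_rot: [-0.181, 1.527, -0.123]
contact_force: [-0.8, -0.3, -1.5]
opening: 0.0178
```

```bash
python3 st.py -49 12 22
```

```text
t 19.25 tcp [0.4519 0.288  0.0967] bowl [0.5385 0.2928 0.0349] tub [-51.2609  13.9663] yaw 0.06387365626374618 tilt 0.043712493210978975 roll -0.007933888511343502 F [-0.8488 -0.3145 -1.4709] op 0.01778533940975726
move(tool mm) [12.9882 -1.856   1.7067]
```

>>> send_rows([
  {"hand":-1,"slide":[7,-1,1],"spin":0},
  {"hand":-1,"slide":[6,0,1],"spin":0},
  {"hand":-1,"slide":[0,0,0],"spin":0},
])

```text
time: 19.55
tool_pos: [0.4543, 0.2874, 0.0841]
tool_rot: [-0.164, 1.525, -0.105]
contact_force: [-0.5, 0.3, -1.2]
opening: 0.0175
```

```bash
python3 st.py -46 12 8; python3 - <<'E'
from sc import *
s=vision.read_camera("side");q=vision.read_camera("top"); cv2.imwrite("pics/s22.png",np.hstack([cv2.resize(k["pixels"][a:a+75,b:b+75],None,fx=5,fy=5) for k,a,b in ((s,150,205),(q,155,140))]))
E
```

```text
t 19.55 tcp [0.4543 0.2874 0.0841] bowl [0.541  0.2924 0.0224] tub [-48.7431  13.3687] yaw 0.06486886531229402 tilt 0.04504295040553585 roll -0.0073938050644495185 F [-0.5087  0.2911 -1.2268] op 0.017540441522158452
move(tool mm) [14.4875 -1.2554  2.1013]
```

View pics/s22.png

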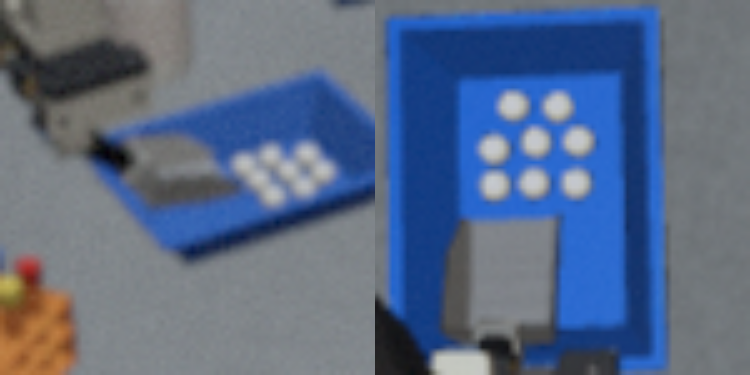

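>>> send_rows([
  {"hand":-1,"slide":[5,-1,2],"spin":0},
  {"hand":-1,"slide":[5,0,2],"spin":0},
  {"hand":-1,"slide":[0,0,0],"spin":0},
])

```text
time: 19.95
tool_pos: [0.46, 0.2868, 0.0748]
tool_rot: [-0.137, 1.523, -0.079]
contact_force: [-1.2, -0.3, -1.7]
opening: 0.0178
```

```bash
python3 st.py -44 12 6.5
```

```text
t 19.95 tcp [0.46   0.2868 0.0748] bowl [0.5469 0.2918 0.0133] tub [-42.9353  12.4433] yaw 0.06454953651887568 tilt 0.047260579003217784 roll -0.006493534134826659 F [-1.1557 -0.3092 -1.6758] op 0.017820774489212456
move(tool mm) [ 6.714  -0.4024 -1.3803]
```

>>> send_rows([
  {"hand":-1,"slide":[3,0,-1],"spin":0},
  {"hand":-1,"slide":[3,0,-1],"spin":0},
  {"hand":-1,"slide":[0,0,0],"spin":0},
])

```text
time: 20.25
tool_pos: [0.4612, 0.2874, 0.07]
tool_rot: [-0.085, 1.517, -0.027]
contact_force: [-0.3, -0.7, -1.1]
opening: 0.0178
```

```bash
python3 st.py -44 12 6.5; python3 - <<'E'
from sc import *
s=vision.read_camera("side");q=vision.read_camera("top"); cv2.imwrite("pics/s23.png",np.hstack([cv2.resize(k["pixels"][a:a+75,b:b+75],None,fx=5,fy=5) for k,a,b in ((s,150,205),(q,155,140))]))
E
```

```text
t 20.25 tcp [0.4612 0.2874 0.07  ] bowl [0.5485 0.2925 0.0091] tub [-41.3123  13.071 ] yaw 0.06443875800193363 tilt 0.054132412792429196 roll -0.0046105247973246034 F [-0.2941 -0.699  -1.0847] op 0.017787484166244667
move(tool mm) [ 2.5051 -1.0665 -2.8238]
```

View pics/s23.png

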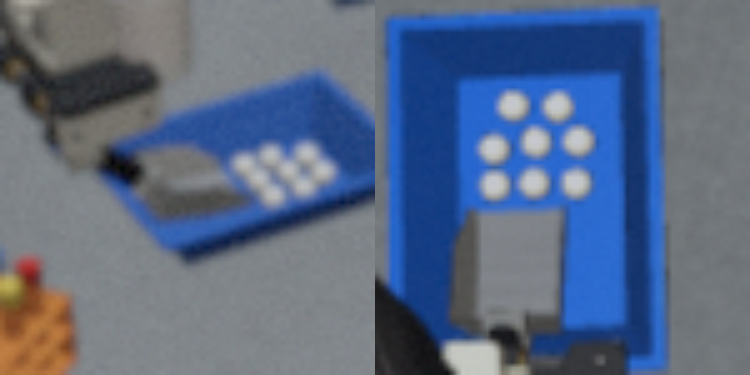

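>>> send_rows([
  {"hand":-1,"slide":[3,0,0],"spin":0},
  {"hand":-1,"slide":[1,0,6],"spin":0},
  {"hand":-1,"slide":[1,0,10],"spin":0},
  {"hand":-1,"slide":[0,0,10],"spin":0},
  {"hand":-1,"slide":[0,0,0],"spin":0},
])

```text
time: 20.85
tool_pos: [0.4888, 0.2897, 0.0677]
tool_rot: [-0.064, 1.516, -0.005]
contact_force: [0.8, 0.2, 0.4]
opening: 0.0181
```

```bash
python3 st.py 34 12 6.5; python3 - <<'E'
from sc import *
s=vision.read_camera("side");q=vision.read_camera("top"); cv2.imwrite("pics/s24.png",np.hstack([cv2.resize(k["pixels"][a:a+75,b:b+75],None,fx=5,fy=5) for k,a,b in ((s,150,205),(q,155,140))]))
E
```

```text
t 20.85 tcp [0.4888 0.2897 0.0677] bowl [0.5761 0.295  0.0069] tub [-13.5365  13.8098] yaw 0.06513946529043996 tilt 0.05521425280302261 roll -0.0035247700619403174 F [0.7529 0.1783 0.4036] op 0.018117260958470452
move(tool mm) [ 3.0026 -1.7066 47.4469]
```

View pics/s24.png

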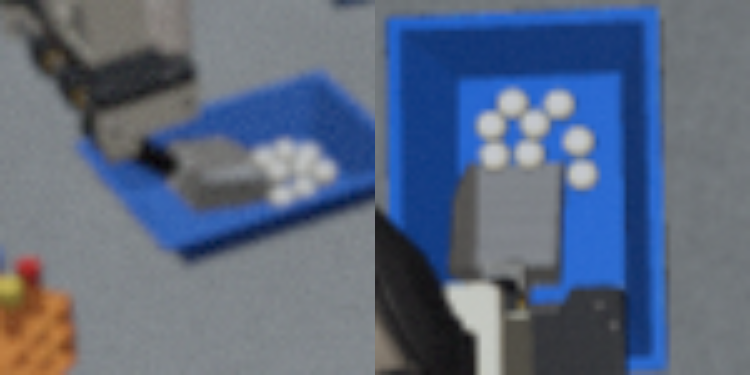

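>>> send_rows([
  {"hand":-1,"slide":[0,0,10],"spin":0},
  {"hand":-1,"slide":[1,0,10],"spin":0},
  {"hand":-1,"slide":[1,0,10],"spin":0},
  {"hand":-1,"slide":[0,0,0],"spin":0},
])

```text
time: 21.35
tool_pos: [0.5195, 0.2917, 0.0677]
tool_rot: [-0.069, 1.517, -0.009]
contact_force: [1.4, -0.1, 0.6]
opening: 0.0177
```

```bash
python3 st.py 34 12 6.5; python3 - <<'E'
from sc import *
s=vision.read_camera("side");q=vision.read_camera("top"); cv2.imwrite("pics/s25.png",np.hstack([cv2.resize(k["pixels"][a:a+75,b:b+75],None,fx=5,fy=5) for k,a,b in ((s,150,205),(q,145,140))]))
E
```

```text
t 21.35 tcp [0.5195 0.2917 0.0677] bowl [0.6068 0.2971 0.0068] tub [17.1631 14.0286] yaw 0.06604101041835272 tilt 0.05386414726159955 roll -0.00369184271398899 F [ 1.4435 -0.0899  0.6142] op 0.017707796335394776
move(tool mm) [ 1.2348 -2.0065 16.7974]
```

View pics/s25.png

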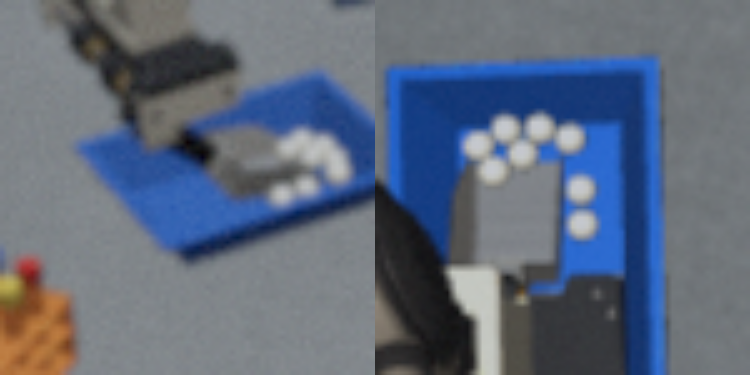

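>>> send_rows([
  {"hand":-1,"slide":[1,-1,8],"spin":0},
  {"hand":-1,"slide":[1,0,6],"spin":0},
  {"hand":-1,"slide":[0,0,0],"spin":0},
])

```text
time: 21.75
tool_pos: [0.5327, 0.2919, 0.0676]
tool_rot: [-0.068, 1.518, -0.007]
contact_force: [2.0, 0.5, 2.0]
opening: 0.0176
```

```bash
python3 st.py 34 12 6.5; python3 - <<'E'
from sc import *
s=vision.read_camera("side");q=vision.read_camera("top"); cv2.imwrite("pics/s26.png",np.hstack([cv2.resize(k["pixels"][a:a+55,b:b+55],None,fx=7,fy=7) for k,a,b in ((s,155,225),(q,150,145))]))
E
```

```text
t 21.75 tcp [0.5327 0.2919 0.0676] bowl [0.6198 0.2972 0.0066] tub [30.196  13.4181] yaw 0.06694611917291346 tilt 0.05256097670192361 roll -0.0035752083653398242 F [2.0327 0.5473 1.9623] op 0.017596102483624657
move(tool mm) [ 0.3311 -1.4164  3.7923]
```

View pics/s26.png

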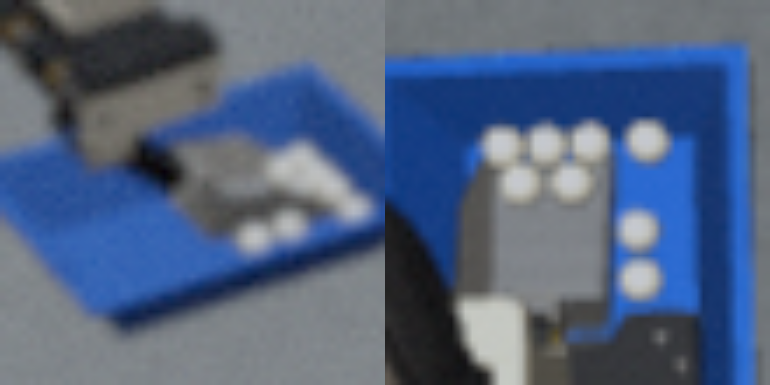

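>>> send_rows([
  {"hand":-1,"slide":[0,-1,5],"spin":0},
  {"hand":-1,"slide":[0,0,4],"spin":0},
  {"hand":-1,"slide":[0,0,0],"spin":0},
])

```text
time: 22.15
tool_pos: [0.5396, 0.2914, 0.068]
tool_rot: [-0.085, 1.523, -0.023]
contact_force: [1.1, -0.3, 1.9]
opening: 0.018
```

```bash
python3 st.py 34 12 6.5; python3 - <<'E'
from sc import *
s=vision.read_camera("side");q=vision.read_camera("top"); cv2.imwrite("pics/s27.png",np.hstack([cv2.resize(k["pixels"][a:a+55,b:b+55],None,fx=7,fy=7) for k,a,b in ((s,155,225),(q,150,145))]))
E
```

```text
t 22.15 tcp [0.5396 0.2914 0.068 ] bowl [0.6265 0.2968 0.0066] tub [36.8352 12.5602] yaw 0.06774746797656185 tilt 0.04812165669224905 roll -0.004066257980757711 F [ 1.1218 -0.2662  1.9212] op 0.018023216865062374
move(tool mm) [ 0.0108 -0.5582 -2.8392]
```

View pics/s27.png

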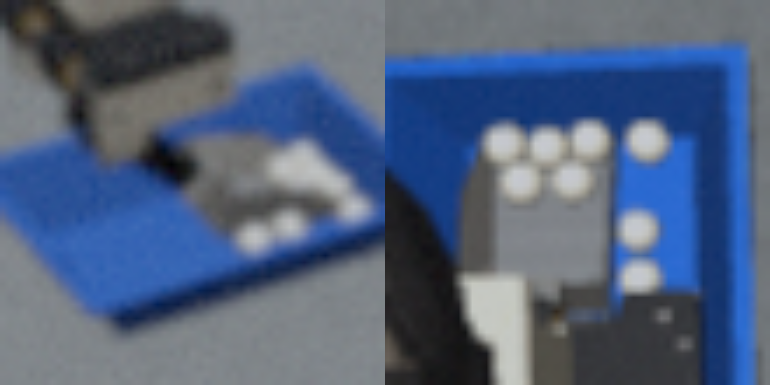

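>>> send_rows([
  {"hand":-1,"slide":[3,0,0],"spin":0},
  {"hand":-1,"slide":[5,0,-1],"spin":0},
  {"hand":-1,"slide":[5,0,-1],"spin":0},
  {"hand":-1,"slide":[0,0,0],"spin":0},
], grip_force=15)

```text
time: 22.65
tool_pos: [0.5349, 0.2907, 0.0524]
tool_rot: [-0.131, 1.529, -0.068]
contact_force: [-0.2, 0.6, 1.8]
opening: 0.0182
```

```bash
python3 st.py 34 12 6.5; python3 - <<'E'
from sc import *
s=vision.read_camera("side");q=vision.read_camera("top"); cv2.imwrite("pics/s28.png",np.hstack([cv2.resize(k["pixels"][a:a+55,b:b+55],None,fx=7,fy=7) for k,a,b in ((s,155,225),(q,150,145))]))
E
```

```text
t 22.65 tcp [0.5349 0.2907 0.0524] bowl [ 0.6214  0.2961 -0.0096] tub [31.7045 12.1436] yaw 0.06817715368927107 tilt 0.041637149724738975 roll -0.005430988675195432 F [-0.1957  0.5568  1.7692] op 0.018162783376395153
move(tool mm) [-15.9767  -0.233    2.9591]
```

View pics/s28.png

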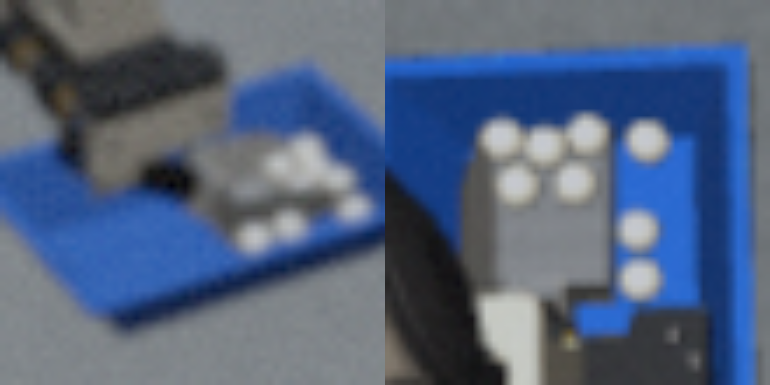

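>>> send_rows([
  {"hand":-1,"slide":[4,0,0],"spin":0},
  {"hand":-1,"slide":[4,0,1],"spin":0},
  {"hand":-1,"slide":[4,0,1],"spin":0},
  {"hand":-1,"slide":[0,0,0],"spin":0},
])

```text
time: 23.15
tool_pos: [0.5338, 0.2906, 0.0407]
tool_rot: [-0.195, 1.537, -0.132]
contact_force: [1.3, 0.0, -0.2]
opening: 0.0176
```

```bash
python3 st.py 34 12 6.5; python3 - <<'E'
from sc import *
s=vision.read_camera("side");q=vision.read_camera("top"); cv2.imwrite("pics/s29.png",np.hstack([cv2.resize(k["pixels"][a:a+55,b:b+55],None,fx=7,fy=7) for k,a,b in ((s,155,225),(q,150,145))]))
E
```

```text
t 23.15 tcp [0.5338 0.2906 0.0407] bowl [ 0.6198  0.2958 -0.0219] tub [30.1081 12.03  ] yaw 0.06848197597024819 tilt 0.03394618149089895 roll -0.006620823050499693 F [ 1.2632  0.0185 -0.2221] op 0.01764909939775445
move(tool mm) [-28.2812  -0.2228   4.8448]
```

View pics/s29.png

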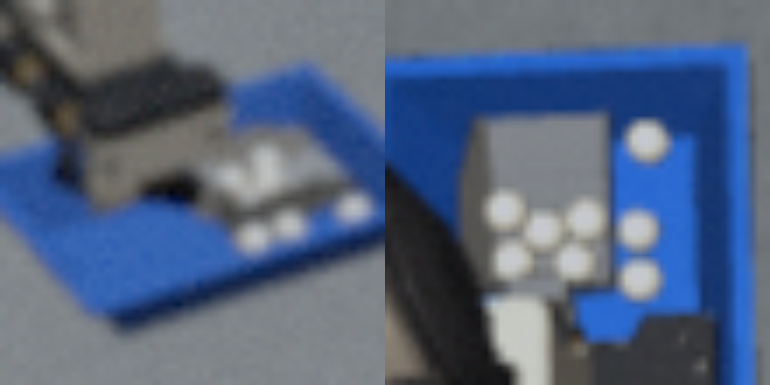

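Five balls have rolled to the back of the scoop. I'll tighten the grip and lift slowly.

>>> send_rows([
  {"hand":-1,"slide":[0,0,0],"spin":0},
  {"hand":-1,"slide":[0,0,0],"spin":0},
  {"hand":-1,"slide":[-3,0,-4],"spin":0},
  {"hand":-1,"slide":[-8,0,-2],"spin":0},
  {"hand":-1,"slide":[-10,0,0],"spin":0},
  {"hand":-1,"slide":[-10,0,0],"spin":0},
  {"hand":-1,"slide":[-10,0,0],"spin":0},
  {"hand":-1,"slide":[0,0,0],"spin":0},
], grip_force=50)

```text
time: 24.05
tool_pos: [0.5262, 0.2898, 0.0849]
tool_rot: [-0.213, 1.536, -0.152]
contact_force: [0.4, -0.5, -1.5]
opening: 0.0177
```

```bash
python3 st.py 34 12 6.5; python3 - <<'E'
from sc import *
T=tool(); b=T[:3,3]+T[:3,:3]@np.array([.045,.0005,.097])
measure(np.r_[b,0,-.1,.06],.045,"m30")
E
```

```text
t 24.05 tcp [0.5262 0.2898 0.0849] bowl [0.6123 0.2949 0.0223] tub [22.4975 11.555 ] yaw 0.06775519031079807 tilt 0.03400565004425138 roll -0.0072827962809818535 F [ 0.3734 -0.4847 -1.4748] op 0.017705584110563104
move(tool mm) [16.1434  0.555  10.9661]
both 874 [0.6275 0.2972 0.059  0.0549 0.1527 0.0744] 0.0021083230383923163 tub [37.8506 12.9548] 
top [0.6256 0.2953 0.0586 0.014  0.1741 0.0277]
in tool [0.0275 0.0017 0.1015] pitch rel: scoop pitch+tilt 0.18439504678269808 tilt 0.03166843934230035 tcp [0.5254 0.2894 0.0833]
```

View pics/m30.png

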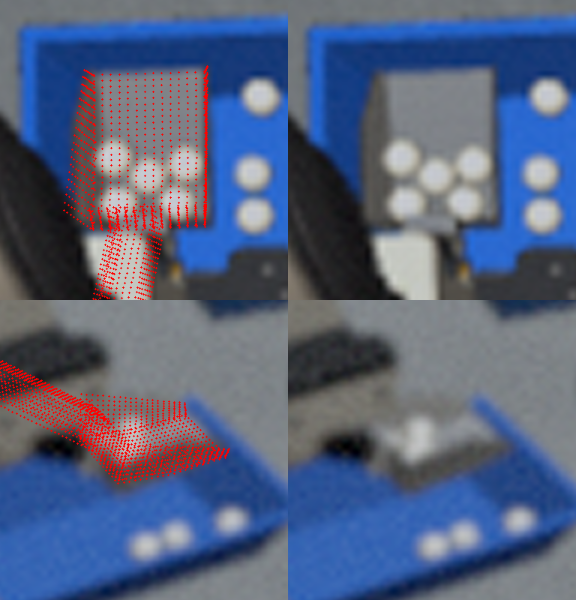

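>>> send_rows([
  {"hand":-1,"slide":[-10,0,0],"spin":0},
  {"hand":-1,"slide":[-15,0,0],"spin":0},
  {"hand":-1,"slide":[-20,0,0],"spin":0},
  {"hand":-1,"slide":[-20,0,0],"spin":0},
  {"hand":-1,"slide":[-20,0,0],"spin":0},
  {"hand":-1,"slide":[-15,0,0],"spin":0},
  {"hand":-1,"slide":[-8,0,0],"spin":0},
  {"hand":-1,"slide":[0,0,0],"spin":0},
])

```text
time: 24.95
tool_pos: [0.5204, 0.2894, 0.1954]
tool_rot: [-0.374, 1.543, -0.313]
contact_force: [-0.6, 1.2, -3.1]
opening: 0.0175
```

```bash
python3 - <<'E'
import re
s=open('fit.py').read()
s=s.replace("A=grid(q).reshape(-1,3);","A=grid(q); br=cv2.dilate((q['pixels'].min(2)>150).astype(np.uint8),np.ones((3,3)))>0; A[br]=np.nan; A=A.reshape(-1,3);")
open('fit.py','w').write(s)
E
python3 - <<'E'
from sc import *
T=tool(); b=T[:3,3]+T[:3,:3]@np.array([.037,.0005,.1]); print(T[:3,3],b,observe()["time"])
measure(np.r_[b,0,-.05,.06],.1,"m31")
E
```

```text
[0.5204 0.2894 0.1954] [0.6212 0.2957 0.161 ] 24.95
both 720 [ 0.6248  0.2954  0.1637  0.0154 -0.0582  0.0606] 0.0012942315732304027 tub [35.0036 11.2567] 
top [ 0.6248  0.2944  0.1629  0.0162 -0.0703  0.0541]
in tool [0.0325 0.0001 0.1044] pitch rel: scoop pitch+tilt -0.034712749920427735 tilt 0.023516945097488307 tcp [0.5198 0.2891 0.1938]
```

View pics/m31.png

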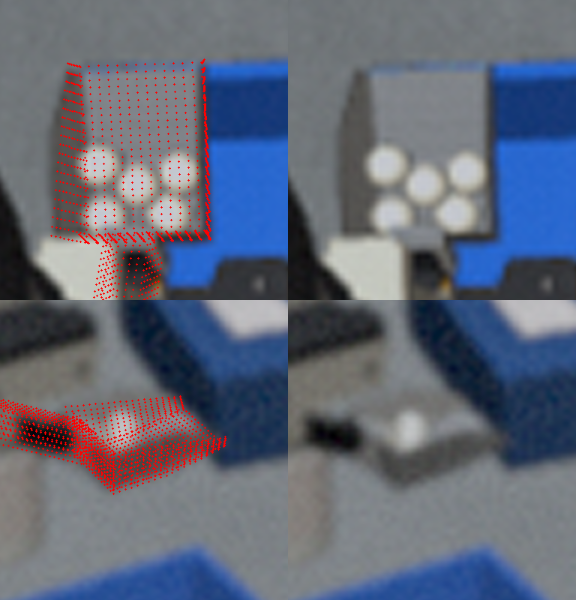

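>>> send_rows([
  {"hand":-1,"slide":[-6,-5,-1],"spin":0},
  {"hand":-1,"slide":[-6,-10,-2],"spin":0},
  {"hand":-1,"slide":[-4,-15,-3],"spin":0},
  {"hand":-1,"slide":[0,-20,-3],"spin":0},
  {"hand":-1,"slide":[0,-20,-3],"spin":0},
  {"hand":-1,"slide":[0,-20,-3],"spin":0},
  {"hand":-1,"slide":[0,-20,-3],"spin":0},
  {"hand":-1,"slide":[0,-20,-3],"spin":0},
])

```text
time: 25.85
tool_pos: [0.5029, 0.1482, 0.2102]
tool_rot: [-0.688, 1.549, -0.625]
contact_force: [0.1, 0.4, -2.9]
opening: 0.0176
```

```bash
sed -i 's/^B=.*/B=np.array([.0325,.0001,.1044])/' st.py; python3 st.py 34 12 6.5
```

```text
t 25.85 tcp [0.5029 0.1482 0.2102] bowl [0.6077 0.1544 0.1795] tub [   9.3519 -128.3675] yaw 0.06899590807731851 tilt 0.018007882183283086 roll -0.014110936893583524 F [ 0.0651  0.4361 -2.8693] op 0.01758913554903664
move(tool mm) [171.3626 142.7528  21.9452]
```

>>> send_rows([
  {"hand":-1,"slide":[0,-22,-3],"spin":0},
  {"hand":-1,"slide":[0,-22,-3],"spin":0},
  {"hand":-1,"slide":[0,-22,-3],"spin":0},
  {"hand":-1,"slide":[0,-22,-4],"spin":0},
  {"hand":-1,"slide":[0,-22,-4],"spin":0},
  {"hand":-1,"slide":[0,-22,-4],"spin":0},
  {"hand":-1,"slide":[0,-22,-4],"spin":0},
  {"hand":-1,"slide":[0,-22,-4],"spin":0},
])

```text
time: 26.65
tool_pos: [0.4778, -0.0451, 0.2143]
tool_rot: [-0.813, 1.547, -0.755]
contact_force: [1.0, -0.3, -1.5]
opening: 0.018
```

>>> send_rows([
  {"hand":-1,"slide":[0,-22,-4],"spin":0},
  {"hand":-1,"slide":[0,-22,-4],"spin":0},
  {"hand":-1,"slide":[0,-22,-4],"spin":0},
  {"hand":-1,"slide":[0,-22,-4],"spin":0},
  {"hand":-1,"slide":[0,-20,-4],"spin":0},
  {"hand":-1,"slide":[0,-16,-3],"spin":0},
  {"hand":-1,"slide":[0,-10,-2],"spin":0},
  {"hand":-1,"slide":[0,0,0],"spin":0},
])

```text
time: 27.45
tool_pos: [0.4508, -0.1944, 0.2184]
tool_rot: [-0.956, 1.544, -0.907]
contact_force: [-0.5, -0.4, -2.3]
opening: 0.0176
```

```bash
cat > st2.py <<'E'
from st import *
T=tool(); b=bowl(); print("t",observe()["time"],"tcp",T[:3,3],"bowl",b,"yaw",np.arctan2(T[1,2],T[0,2]),"tilt",T[0,0],"roll",T[2,1],"F",observe()["contact_force"])
import sys
z=float(sys.argv[1])/1000
print("move",(np.array([.5635,-.2655,z])-b)@T[:3,:3]*1000)
E
python3 st2.py 160
```

```text
t 27.45 tcp [ 0.4508 -0.1944  0.2184] bowl [ 0.5556 -0.1898  0.1875] yaw 0.04904425720359907 tilt 0.016283850360065022 roll -0.021581317226536487 F [-0.5178 -0.374  -2.3115]
move [ 29.2149 -75.3576   3.7977]
```

>>> send_rows([
  {"hand":-1,"slide":[0,-12,1],"spin":0},
  {"hand":-1,"slide":[0,-18,1],"spin":0},
  {"hand":-1,"slide":[0,-18,1],"spin":0},
  {"hand":-1,"slide":[0,-14,1],"spin":0},
  {"hand":-1,"slide":[0,-7,0],"spin":0},
  {"hand":-1,"slide":[0,0,0],"spin":0},
  {"hand":-1,"slide":[0,0,0],"spin":0},
])

```text
time: 28.15
tool_pos: [0.4586, -0.2687, 0.2197]
tool_rot: [-0.957, 1.545, -0.907]
contact_force: [0.4, -0.1, -1.3]
opening: 0.0178
```

```bash
python3 st2.py 160; python3 - <<'E'
from sc import *
T=tool(); b=bowl()
measure(np.r_[b,0,-.05,.05],.14,"m32")
E
```

```text
t 28.15 tcp [ 0.4586 -0.2687  0.2197] bowl [ 0.5634 -0.2641  0.1887] yaw 0.04969391644811278 tilt 0.015849756955744754 roll -0.021029475944395498 F [ 0.3979 -0.0913 -1.335 ]
move [28.7659 -0.8297 -0.4011]
both 789 [ 0.5637 -0.263   0.1857 -0.0179 -0.0806  0.0525] 0.0010226047006681562 tub [ -59.9934 -542.3082] 
top [ 0.5645 -0.2631  0.1852  0.0015 -0.0787  0.0382]
in tool [0.0356 0.0008 0.1047] pitch rel: scoop pitch+tilt -0.06466794829685188 tilt 0.01594465999643152 tcp [ 0.4586 -0.2683  0.2198]
```

View pics/m32.png

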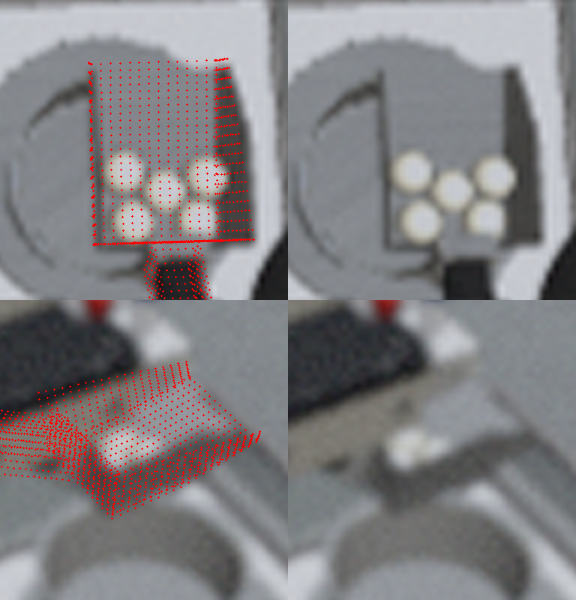

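>>> send_rows([
  {"hand":-1,"slide":[6,-1,0],"spin":0},
  {"hand":-1,"slide":[10,0,0],"spin":0},
  {"hand":-1,"slide":[10,0,0],"spin":0},
  {"hand":-1,"slide":[6,0,0],"spin":0},
  {"hand":-1,"slide":[0,0,0],"spin":0},
])

```text
time: 28.75
tool_pos: [0.4589, -0.268, 0.1845]
tool_rot: [-0.962, 1.547, -0.91]
contact_force: [0.0, -0.2, -1.9]
opening: 0.0174
```

```bash
sed -i 's/^B=.*/B=np.array([.0356,.0008,.1047])/' st.py; python3 st2.py 132.5
```

```text
t 28.75 tcp [ 0.4589 -0.268   0.1845] bowl [ 0.564  -0.2624  0.1503] yaw 0.05250612761148412 tilt 0.014810262660612028 roll -0.01980490520517199 F [ 0.0157 -0.228  -1.9013]
move [17.8698 -2.7322 -0.873 ]
```

>>> send_rows([
  {"hand":-1,"slide":[5,-2,0],"spin":0},
  {"hand":-1,"slide":[5,0,0],"spin":0},
  {"hand":-1,"slide":[3,0,0],"spin":0},
  {"hand":-1,"slide":[0,0,0],"spin":0},
  {"hand":-1,"slide":[0,0,0],"spin":0},
])

```text
time: 29.25
tool_pos: [0.4595, -0.2706, 0.1704]
tool_rot: [-0.959, 1.546, -0.906]
contact_force: [-0.1, -0.6, -2.5]
opening: 0.0179
```

```bash
python3 st2.py 132.5; python3 - <<'E'
from sc import *
T=tool(); b=bowl()
measure(np.r_[b,0,-.07,.05],.125,"m33")
E
```

```text
t 29.25 tcp [ 0.4595 -0.2706  0.1704] bowl [ 0.5645 -0.265   0.1363] yaw 0.05244841116860897 tilt 0.01507320468999368 roll -0.020000352845109343 F [-0.1286 -0.6297 -2.4552]
move [ 3.7635 -0.3389 -1.0701]
both 780 [ 0.5635 -0.2653  0.1368 -0.0389 -0.0599  0.0579] 0.0010280084500745306 tub [ -60.3453 -544.5916] 
top [ 0.5634 -0.2654  0.1361 -0.0294 -0.0509  0.0562]
in tool [0.0352 0.0006 0.1037] pitch rel: scoop pitch+tilt -0.044641783506197026 tilt 0.015224457587435847 tcp [ 0.4595 -0.2706  0.1705]
```

View pics/m33.png

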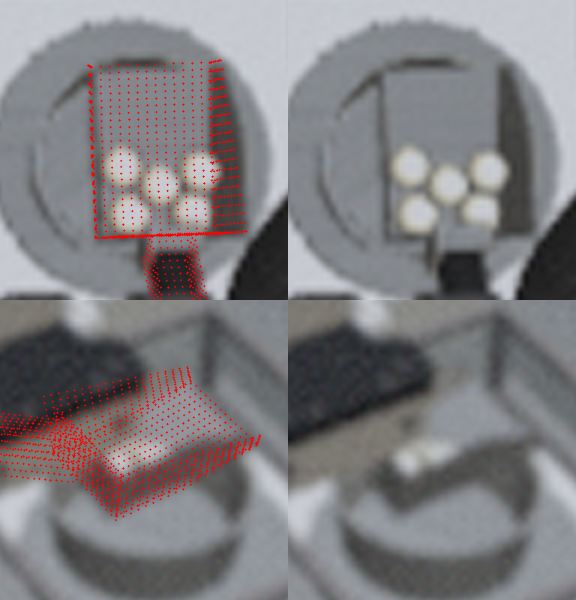

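>>> send_rows([
  {"hand":-1,"slide":[4,0,-1],"spin":0},
  {"hand":-1,"slide":[0,0,0],"spin":0},
  {"hand":-1,"slide":[0,0,0],"spin":0},
  {"hand":-1,"slide":[0,0,0],"spin":0},
  {"hand":-1,"slide":[0,0,0],"spin":0},
  {"hand":-1,"slide":[0,0,0],"spin":0},
])

```text
time: 29.95
tool_pos: [0.4587, -0.2709, 0.1668]
tool_rot: [-0.947, 1.545, -0.894]
contact_force: [-0.4, 0.5, -2.2]
opening: 0.0177
```

```bash
python3 st2.py 132; python3 - <<'E'
from sc import *
T=tool(); b=bowl()
measure(np.r_[b,0,-.06,.05],.124,"m34")
s=vision.read_camera("side");q=vision.read_camera("top"); cv2.imwrite("pics/f.png",np.hstack([cv2.resize(s["pixels"],(400,300)),cv2.resize(q["pixels"],(400,300))]))
cv2.imwrite("pics/f2.png",cv2.resize(s["pixels"][225:295,270:380],None,fx=7,fy=7))
A=grid(q); m=(A[...,2]>.116)&(A[...,2]<.1235)&(abs(A[...,0]-.563)<.07)&(abs(A[...,1]+.266)<.07); d=A[m]; r=np.hypot(d[:,0]-.5635,d[:,1]+.2655); d=d[(r<.06)&(r>.035)]
print(len(d),least_squares(lambda k:np.hypot(d[:,0]-k[0],d[:,1]-k[1])-.047,[.5635,-.2655],loss='soft_l1',f_scale=.002).x)
o=observe(); print(o["time"],o["tool_pos"],o["qvel"],o["opening"])
E
```

```text
t 29.95 tcp [ 0.4587 -0.2709  0.1668] bowl [ 0.5638 -0.2653  0.1327] yaw 0.052557079135711435 tilt 0.01616377845171696 roll -0.020944182904352942 F [-0.371   0.4518 -2.1503]
move [ 0.7379 -0.1226 -0.2952]
both 745 [ 0.5635 -0.2653  0.133  -0.0288 -0.0742  0.0621] 0.0010688610349661792 tub [ -60.386  -544.6706] 
top [ 0.5634 -0.2658  0.1323 -0.0284 -0.065   0.0549]
in tool [0.0354 0.0008 0.1044] pitch rel: scoop pitch+tilt -0.058017720954434984 tilt 0.01615375160815452 tcp [ 0.4587 -0.2709  0.1667]
139 [ 0.5625 -0.2664]
30.15 [ 0.4587 -0.2709  0.1667] [ 0.0003 -0.0001 -0.0001 -0.0016  0.0001  0.0006] 0.017847921616811136
```

View pics/f.png

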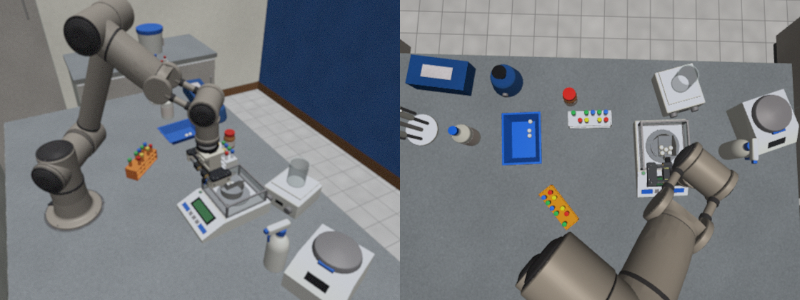

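View pics/f2.png

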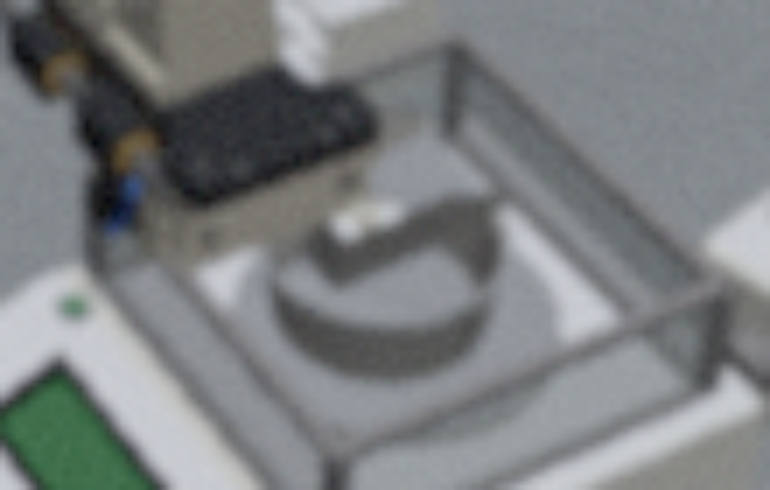

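The scoop is 12–13 mm above the rim, about 1 mm off centre, still, and holds five balls. The other three balls are in the tub. I'm handing in.

```bash
python3 -c "
from cell import job
print(job.hand_in())"
```

```text
the job is handed in; nothing more can be done
None
```

The job is handed in with the scoop held still over the weighing dish and five balls in it. The other three balls are in the tub. It took about 30 s of the 58 s allowed.

**Getting the angle right:** On the first entry into the tub the scoop pressed on the tub, most likely the handle on the near rim, and slipped about 0.13 rad nose-up in the grip. I set it flat on the bench in front of the tub and gripped it again. An attempt to hook the scoop's front under the tub's rim and lift only tipped it about 0.04 rad nose-down. I then loosened the grip so it sagged to about 0.2 rad nose-down and tightened it again.

**Scooping and carrying:** I pushed the scoop along the tub floor to the far wall, then pressed it level there, and five balls rolled to the back. I lifted it and carried it over the glass draft shield to the dish.

**Last checks:**
- **Position:** the bowl's underside is about 12–13 mm above the dish rim and about 1.5 mm from its centre.
- **Tilt:** about 0.07 rad nose-up, with a roll of about 0.03 rad.
- **Motion and grip:** the joints were at rest and the grip was set to 50 N.
- **Dish and balance:** the dish's rim measured where it was at the start. I saw no contact in the pictures and no sign of it in the wrist force readings.
- **Rack, bottles and jar:** they look unmoved in the last pictures, but I did not measure them again.

The camera fits disagreed with each other by 1–2 mm in the final position. Earlier fits were thrown off by the tub's rim and by the balls themselves, and I redid those.

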